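# Fit the length-stop rod into its swivel holder and clip the arm home

### The job

Set up the length stop on the bench: take the metal rod from its wooden rest and slide its grooved end straight into the bore of the swivel holder, while the holder is still swung out, until the spring plunger has ridden over the end and dropped into the groove. Then swing the rod round with the holder and snap it sideways, fully home, into the pair of spring clips on the base plate, still locked by the plunger, and let go. Push gently, by feel, never ramming it, and leave the tape measure, the jar and the roll of masking tape where they are.

Things in the scene. Friction and masses are not known exactly. Their poses are not given: they have to be found in the camera images.
- stop_rod: bare aluminium rod, 16 mm dia x 225 mm, 0.14 kg. Origin on its axis at mid length; +x points to the end with the 14 mm black rubber cap (same dia), -x to the grooved end (x = -112.5 mm), which tapers to 9 mm dia over its last 9 mm. Starts level in the rest, axis 45 mm above the bench. Gripped across at x = +39 mm, the fingers clear the rest's supports and later both clips
- rod_groove (a point): middle of the rod's V-shaped ring groove, on the axis, 32 mm from the grooved end (9 mm wide, 10 mm dia at the bottom); axes as the rod's
- rod_rest: wooden rod rest, fixed: board 12 mm thick, x = -93 to +117, y = -30 to +30 mm, with two V supports at x = -55 and +92 mm (16 mm thick along x, 36 mm wide, up to 49 mm above the bench). Origin on the bench; x along the rod lying in it, whose middle is within 6 mm of x = 0
- stop_base: steel base plate, fixed, 10 mm thick, x = -42 to +208, y = -42 to +34 mm. Origin on the bench under the holder's vertical swivel axis; x runs along the line of the clips, y to the side the clips open to. Clip posts at x = 70 and 170 mm, each 12 mm wide along x, 16 to 26 mm behind the rod line (-y), 88 mm high
- holder (a joint): swivel angle of the holder, rad: 0 when the bore lines up with the clips, positive when its mouth is swung out to the base's +y side (counter-clockwise from above). Starts at 0.45 to 0.7, limits -0.1 and 1.05; stiff (about 0.2 N m of friction), stays where left
- holder_mouth (a point): centre of the bore's mouth, 30 mm from the swivel axis, 70 mm above the bench; x points out along the bore, z up. Holder: aluminium block 68 x 44 x 40 mm, straight bore 17.5 mm dia, 2 mm chamfer at the mouth. The plunger and, behind it, the stop are clamped anywhere along a slot: the rod's end seats 51 to 73 mm inside, other each time, to be felt; 1 mm deeper the stop is solid
- plunger (a joint): lift of the spring plunger that enters the bore from above, m: 0 with its nose down in the empty bore or in the groove, about 0.0027 while riding on the full rod. It presses with 4 to 6 N; pushing the taper under it takes about 6 to 17 N, then it drops into the groove (32 mm from the rod's end) and holds the rod against a light pull
- clip_mid (a point): point on the rod line midway between the two clips, 120 mm from the swivel axis, 69 mm above the bench; axes as the base's. Each clip: an upper and a lower sprung jaw, lips 12 mm apart at rest and 6.5 mm in front (+y) of the rod line, flared outward; the rod pushed towards -y spreads them (about 7 to 15 N for both clips), they close over it and a rubber pad stops it on the line
- tape_measure: yellow pocket tape measure, 40 x 87 x 68 mm, bystander; origin at its underside
- jar_washers: grey jar with a pale lid, 63 mm across, 76 mm high, bystander; origin at its underside
- masking_tape: roll of masking tape, 70 mm across, 25 mm high, lying flat, bystander; origin at its underside
Mind the look-alikes: they are no part of the job. Of the things that look like the stop_rod, the larger one is meant.

How it is judged:
On the way, in this order (a step that is already met when the one before it is completed fails the run):
1. the rod is in the bore to its seat, plunger in the groove, with the holder still swung out by more than 0.25 rad (x of stop_rod in the frame of holder_mouth between 0.038 and 0.063 m and value of joint plunger below 0.001 m and angle between the x axis of stop_rod and the x axis of holder_mouth, either way round below 0.06 rad and y of stop_rod in the frame of holder_mouth between -0.006 and 0.006 m and value of joint holder above 0.25 rad), for 0.2 s.
2. the rod, still seated, is snapped into both clips (x of stop_rod in the frame of holder_mouth between 0.038 and 0.063 m and value of joint plunger below 0.001 m and angle between the x axis of stop_rod and the x axis of holder_mouth, either way round below 0.06 rad and y of stop_rod in the frame of holder_mouth between -0.006 and 0.006 m and y of stop_rod in the frame of clip_mid between -0.003 and 0.003 m and z of stop_rod in the frame of clip_mid between -0.004 and 0.004 m and angle between the x axis of stop_rod and the x axis of clip_mid, either way round below 0.035 rad), for 0.2 s.
At the end, for the whole second after the job is handed in: The rod's middle is 38 to 63 mm in front of the bore's mouth, in line with the bore (0.06 rad, 6 mm); plunger lifted less than 1 mm (in the groove); rod on the clips' line within 3 mm sideways, 4 mm in height and 0.035 rad; released and at rest (below 10 mm/s) (all of step 2 and linear speed of stop_rod below 0.01 m/s); the robot touches nothing.
It fails at once if the tape measure is moved by more than 30 mm (distance of tape_measure from where it was at the start of the episode above 0.03 m).
It fails at once if the jar is moved by more than 30 mm (distance of jar_washers from where it was at the start of the episode above 0.03 m).
It fails at once if the roll of masking tape is moved by more than 30 mm (distance of masking_tape from where it was at the start of the episode above 0.03 m).
It fails at once if the rod is rammed into the holder (more than 45 N) (contact force between stop_rod and holder above 45 N).
It also fails if it takes over 48 s, if anything falls off the work surface, if the arm or the gripper's body presses on something with over 40 N, if the wrist force passes 120 N, or if a joint passes its speed limit or range.

### The arm

A 6-joint arm with a two-finger parallel gripper is mounted at the origin on a cart in front of the work surface, level with it; the furniture and walls round the work are solid. World frame = base frame: x ahead of the robot, y to its left, z up, the work surface at z = 0. Lengths are in m, angles in rad, forces in N, time in s.
With the tool pointing down it reaches from about 0.35 to 0.875 m from the base axis. Payload 4.2 kg.
Tool frame: the origin (TCP) lies at the very end of the fingers, on their centre line; the grasp point (between the pads) lies arm.tcp_to_grasp behind it (arm.tcp_to_grasp is the distance from the TCP to the grasp point, in m); z points along the fingers, y is the direction in which the jaws open and shut (so a half turn about z gives the same grasp; the last joint's range is limited). The gripper opens to 87 mm and grips with 3 to 60 N. Pads are 19 mm wide; open, the fingers measure 117 mm over their backs; the gripper's body (75 mm by 190 mm) begins 51 mm behind the grasp point.
Start: joints at [1.445, 0.385, 0.008, 0, -1.194, -0.259], TCP at [0.235, 0.579, 0.223] pointing down, gripper open.
Joint ranges: [-3.14, 3.14], [-1.21, 2.06], [-1.07, 1.41], [-3.16, 2.05], [-2.99, -0.16], [-3.1, 3.1]. Speed limits (rad/s): [2.79, 2.79, 3.14, 3.14, 3.14, 3.14].

### API

Orientations are given as a unit quaternion [x, y, z, w].
In Python, from workcell import arm gives the robot as it stands.
- The arm moves only by the tool drive_tool, never from a script. Its argument "deltas" is a list that holds one entry, the list of rows, each a list of 5 numbers: the shift along the tool's x, y, z scaled (see below), then the turn about the tool's z scaled (see below), then the opening, from -1 (shut) to 1 (fully open), so that 0 is half open. A call has 1 to 10 rows; each row shifts and turns the commanded pose from where the row before left it, along the tool's axes as they then stand; what a row does not reach is not made up. The controller multiplies each number of a shift by 100 mm and each number of a turn by pi/2 rad. A row lasts 1/10 s, in which the tool goes at most 50 mm and 8.59 degrees, less where a joint would pass 70% of its speed; a pose out of reach is approached as far as the arm can. A call with a number of a shift or a turn outside -1 to 1 is refused whole. A call with a gripper value outside its range is refused whole. The fingers move at their own pace and stop on an object; the grip force is fixed at half the most. Time passes only in rows, so rows that do not move let the fingers close. It gives the time, the measured TCP pose, the force and the opening at its end, in the units of the state.
- arm.state(): the state, without advancing time (a new reading comes with each control period).
- arm.read_camera(name): name is "scene" or "top" or "wrist"; returns a dict with "pixels" (384x512x3 uint8, red, green, blue), "depth" (384x512 float32, m along the optical axis (not along the pixel's ray), 0 where there is no reading), "fx", "fy", "cx", "cy" (pixels), "R" (3x3) and "t" (3): a world point X has camera coordinates R X + t; the wrist camera has in their place "hand_eye" (4x4, takes a point from camera to tool coordinates, whose origin is the TCP and whose axes are the flange's). Camera axes: x right, y down, z forward; pixel columns grow to the right and rows downward; lengths in m; the calibration is good to about 2 mm. A picture is of the moment at which its call begins: read the wrist's pose just before it.
- arm.hand_in(): hands the job in, once; it reports no verdict.
The state is a dict: "time": time; "qpos": joint angles; "dq": joint speeds; "joint_torque": joint torques, N m; "eef_pos": TCP position; "orientation": TCP orientation; "force": force on the tool from outside, world axes, zero at the start; "wrist_torque": the same for the moment, N m; "gripper_width": finger opening in m.
Only numpy, scipy, OpenCV 4.12 (cv2) and the standard library are available. Lean on these libraries where they do the work, as an engineer would, in place of code of your own. Each camera call takes 0.05 s, during which the arm holds its last target.

## Working session

There is one attempt and no reset: what is moved stays moved. The work goes in short steps, Python scripts to look and compute and a tool call to move; the robot and the scene stay as the last step left them, time stands still between calls to the robot, and variables do not carry over. Pictures are saved under pics/ and viewed, and the job is handed in when it is done.

Besides the shell and the picture viewer there is one more tool, called after ">>>" as name(argument=value, ...), one argument or row to a line, values as JSON. drive_tool: Moves the arm, as the interface text tells. Shifts and turns lie within -1 to 1; 1 stands for 100 mm of shift or pi/2 rad of turn. Its arguments: {"type":"object","properties":{"deltas":{"type":"array"}},"required":["deltas"]}

```bash
ls; mkdir -p pics
python3 - <<'E'
from workcell import arm
import cv2,numpy as np
s=arm.state(); print({k:np.round(v,4).tolist() for k,v in s.items()}, arm.tcp_to_grasp)
for n in("scene","top"):
    c=arm.read_camera(n); cv2.imwrite(f"pics/{n}0.png",c["pixels"][:,:,::-1]); np.savez(f"{n}0.npz",**c)
    print(n,c["fx"],c["fy"],c["cx"],c["cy"],c["R"],c["t"])
E
```

```text
pics
{'time': 0.0, 'qpos': [1.4446, 0.3856, 0.0066, -0.0005, -1.194, -0.2586], 'dq': [-0.0007, -0.003, -0.0003, -0.0019, 0.0001, 0.0004], 'joint_torque': [-0.0002, -39.0671, 18.7407, 4.22, 0.011, -0.0002], 'eef_pos': [0.2344, 0.5787, 0.2214], 'orientation': [0.9815, -0.1913, -0.0002, 0.0011], 'force': [-0.3809, -0.4607, -0.1537], 'wrist_torque': [0.0183, -0.0486, 0.0004], 'gripper_width': 0.0873} 0.0187
scene 350.71838152559695 350.71838152559695 248.7800771407997 190.89122122114486 [[ 6.98701316e-01 -7.15413097e-01 -7.55860287e-04]
 [-3.55123481e-01 -3.45910363e-01 -8.68466081e-01]
 [ 6.21050549e-01  6.07066817e-01 -4.95748016e-01]] [-0.48235626  0.26754938  0.80796986]
top 451.93071714359104 451.93071714359104 256.56425777676685 186.1654654111009 [[-0.0091283  -0.99995603  0.00214798]
 [-0.99914022  0.00903394 -0.0404625 ]
 [ 0.04044132 -0.00251548 -0.99917875]] [-0.02496121  0.63665859  1.28038685]
```

View pics/scene0.png

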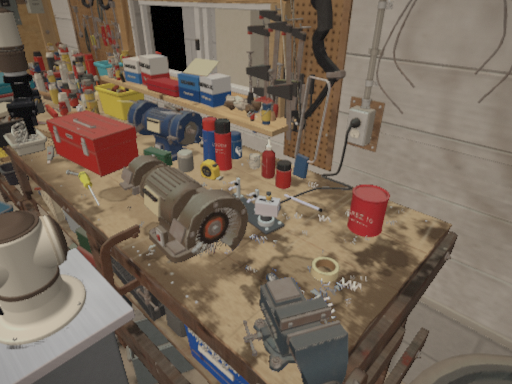

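View pics/top0.png

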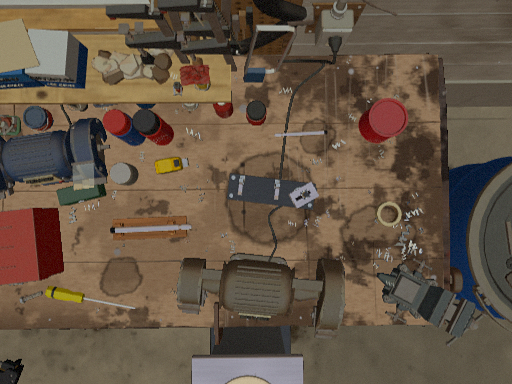

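```bash
cat > h.py <<'E'
import numpy as np,cv2
from workcell import arm
def load(n): return dict(np.load(n))
def pix2w(c,u,v,z=None,d=None):
    ray=np.array([(u-c["cx"])/c["fx"],(v-c["cy"])/c["fy"],1.])
    R,t=c["R"],c["t"]
    if d is None:
        o=-R.T@t; w=R.T@ray; d=(z-o[2])/w[2]
    return R.T@(ray*d-t)
def cloud(c):
    v,u=np.mgrid[:c["depth"].shape[0],:c["depth"].shape[1]]
    d=c["depth"]; P=np.stack([(u-c["cx"])/c["fx"]*d,(v-c["cy"])/c["fy"]*d,d],-1)
    return (P-c["t"])@c["R"]
E
python3 - <<'E'
from h import *
c=load("top0.npz"); im=c["pixels"][:,:,::-1]
for i,(u0,u1,v0,v1) in enumerate([(95,215,140,255),(215,335,115,225)]):
    cv2.imwrite(f"pics/t{i}.png",cv2.resize(im[v0:v1,u0:u1],None,fx=6,fy=5,interpolation=cv2.INTER_CUBIC) if 0 else cv2.resize(im[v0:v1,u0:u1],None,fx=5,fy=5,interpolation=cv2.INTER_CUBIC))
W=cloud(c)
for n,(u,v) in dict(restL=(113,229),rodmid=(150,229),rodR=(188,229),thin=(300,133),holder=(303,195),board=(120,237),tm=(170,165),jar=(123,173),roll=(389,213),bench=(200,260)).items(): print(n,W[v,u].round(4))
E
```

```text
restL [0.5201 0.3662 0.0548]
rodmid [0.5191 0.2647 0.0529]
rodR [0.518  0.1602 0.0503]
thin [ 0.7882 -0.157   0.0137]
holder [ 0.6078 -0.152   0.1207]
board [0.4951 0.3594 0.0129]
tm [0.6945 0.2064 0.0676]
jar [0.6731 0.3329 0.0756]
roll [ 0.5561 -0.4113  0.003 ]
bench [0.4457 0.1137 0.1607]
```

View pics/t0.png

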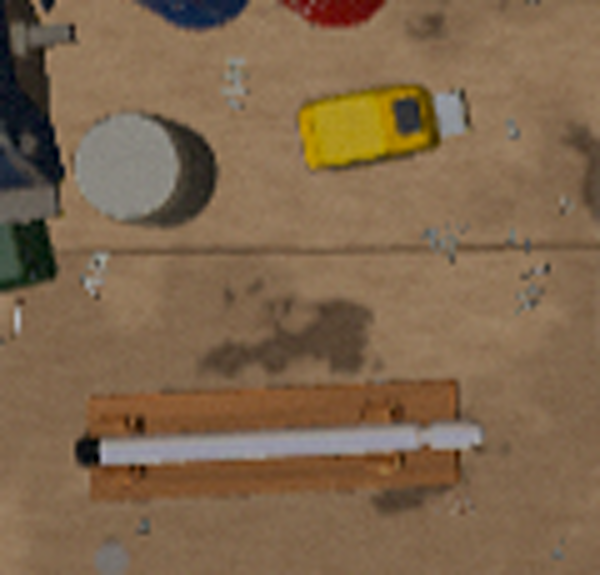

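View pics/t1.png

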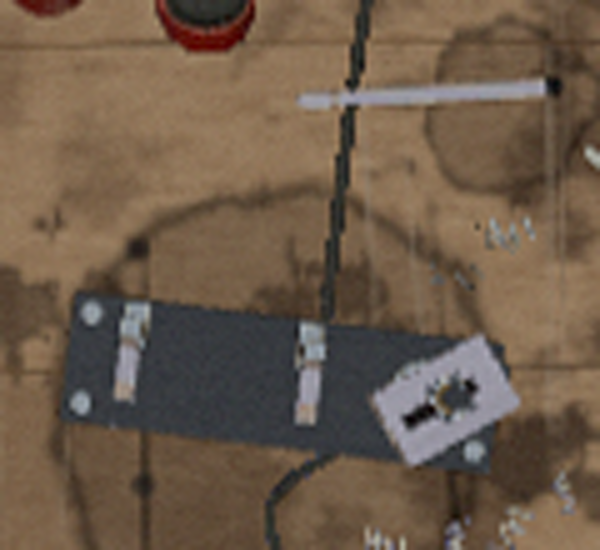

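Run:
```python
from h import *
c=load("top0.npz"); W=cloud(c)
# height map grid max, 2cm cells
m=c["depth"]>0
P=W[m]
H=np.zeros((20,36))
for x0 in range(20):
  for y0 in range(36):
    pass
xi=((P[:,0]-0.30)/0.025).astype(int); yi=((0.45-P[:,1])/0.025).astype(int)
ok=(P[:,0]>0.30)&(P[:,0]<.9)&(P[:,1]<.45)&(P[:,1]>-.45)
H=np.full((24,36),-1.)
np.maximum.at(H,(xi[ok],yi[ok]),P[ok][:,2])
print("y  ", " ".join(f"{int(round((0.45-0.025*j-.0125)*100)):3d}" for j in range(36)))
for i in range(23,-1,-1): print(f"{0.30+0.025*i+.0125:.2f}"," ".join(f"{int(round(h*1000)):3d}" for h in H[i]))
```

```text
y    44  41  39  36  34  31  29  26  24  21  19  16  14  11   9   6   4   1  -1  -4  -6  -9 -11 -14 -16 -19 -21 -24 -26 -29 -31 -34 -36 -39 -41 -44
0.89 330 325 325 205 264 260 264 260 250 253 253 247 297 304 302 206 204   6   6   5   4   6   7  15   5   8   7   9   5   5   7   6  11   5   9  14
0.86 321 323 323 205 205 247 207 205 205 204 205 250 295 304 301 205 205   7 105 103  97   8  14  15   7   8   8   6   6   5   8 125 131 130 126 -1000
0.84 208 206 206 205 206 203 204 204 204 203 205 229 231 204 203 203 204   5 104 105 101   9  15  14   5   4  10   6   4  10  17 128 126 123 128 123
0.81 -1000 174 182 184 195 195 193 206 206 203   8   8   6   5   4   6   6   6 100 103  75   8  14   6   6   5   7   5   5   6  14 129 123 126 128 126
0.79 190 209 207 189 195 197 199 205 208 208   5 124 124 112  10   6   8   7   7   7   8  15  16  17  18  17  14  16   6   6   8 129 125 125 133 126
0.76 205 215 216 219 195 194 159 205 205 197   6 123 124 125   7   6   5   6   9   6   5   6  16   6   7   8   7  14  16  15   7 129 131 128 127   3
0.74 197 223 224 220 153  12  13   7   8   7   7  10  
[... 1937 characters left out ...]
08 208 193 204 213 213 212 212 213 212 204 206 206 227 227 225   1   6   7   6  12  22  93  26
0.39   7   7   6   5   5   6   7   5   6   7   5 211 210 211 178 211 217 219 221 220 221 216 210 208 207 237 238 235 -1000   6   5   4  97 104 108 108
0.36  10   6   6   6   6   5   8   5   6   5   5 205 205 207 172 210 217 221 220 221 219 220 214 178 175 241 242 240 -1000   6   5   3  98 107 111 108
0.34  19   6   6   6   6   9   7   7   7  29  28 189 190 192 132 199 205 209 211 213 218 212 207 174 167 239 240 239 -1000   4   5   8   4 109 109 108
0.31  18  21  17  19  15   4   6   8   5   5   2 163 160 165  38 -1000 190 192 193 194 198 199 189   5 227 231 233 231 -1000   7   4   8   6  63  97 105
```

```bash
cat > fit.py <<'E'
from h import *
from scipy.optimize import least_squares
def proj(c,P):
    q=np.atleast_2d(P)@c["R"].T+c["t"]; return np.c_[q[:,0]/q[:,2]*c["fx"]+c["cx"],q[:,1]/q[:,2]*c["fy"]+c["cy"]]
def frame(x,y,a,L):
    L=np.atleast_2d(L); ca,sa=np.cos(a),np.sin(a)
    return np.c_[x+ca*L[:,0]-sa*L[:,1],y+sa*L[:,0]+ca*L[:,1],L[:,2]]
E
python3 - <<'E'
from fit import *
c=load("top0.npz")
o=np.array([215,115])
px=lambda l: np.array(l)/5.+o-0.4
corn=px([(75,293),(62,418),(490,470)])
L=np.array([[208,-42,10],[208,34,10],[-42,34,10]])/1000
r=least_squares(lambda p:(proj(c,frame(*p,L))-corn).ravel(),[.607,-.152,1.6]); print("base",r.x,r.fun.round(2))
b=r.x
# holder top face corners; block 68x44, mouth 30 from axis -> x -38..30
z=W=None
hc=px([(372,395),(410,466),(520,405),(484,334)])
for zt in (.09,.095):
    LH=np.array([[30,-22,0],[30,22,0],[-38,22,0],[-38,-22,0]])/1000; LH[:,2]=zt
    r=least_squares(lambda p:(proj(c,frame(*p,LH))-hc).ravel(),[.607,-.152,2.1]); print("holder",zt,r.x,r.fun.round(2),r.x[2]-b[2])
# rod
o2=np.array([95,140]); 
e1=np.array([483,435])/5+o2-.4; e2=np.array([77,452])/5+o2-.4; g=np.array([424,437])/5+o2-.4
for e in(e1,e2,g): print(pix2w(c,*e,z=.048))
# clip posts top
for e in((137,305),(312,323)): print("post",pix2w(c,*(np.array(e)/5+o-.4),z=.088))
im=c["pixels"][:,:,::-1].copy()
im=cv2.resize(im[115:225,215:335],None,fx=5,fy=5,interpolation=cv2.INTER_CUBIC)
def dr(P,col):
    q=((proj(c,P)-o+.4)*5).astype(int); cv2.polylines(im,[q.reshape(-1,1,2)],True,col,1)
dr(frame(*b,np.array([[208,-42,10],[208,34,10],[-42,34,10],[-42,-42,10]])/1000),(0,255,0))
for x in(70,170): dr(frame(*b,np.array([[x-6,-26,88],[x+6,-26,88],[x+6,-16,88],[x-6,-16,88]])/1000),(0,0,255))
dr(frame(r.x[0],r.x[1],r.x[2],LH),(255,0,0))
cv2.imwrite("pics/ov1.png",im)
E
```

```text
base [ 0.60935252 -0.15479586  1.44793759] [-0.06 -0.71 -0.54  0.59  0.6   0.11]
holder 0.09 [ 0.60758716 -0.15412403  2.05612669] [-0.11 -0.21  0.11  0.01  0.32  0.19 -0.32  0.01] 0.6081890930768643
holder 0.095 [ 0.60748333 -0.15358857  2.05613047] [-0.17 -0.21  0.08  0.06  0.38  0.2  -0.29 -0.04] 0.6081928775489325
[0.52440771 0.15162374 0.048     ]
[0.51708884 0.37659727 0.048     ]
[0.52360366 0.18433559 0.048     ]
post [0.66224738 0.00847448 0.088     ]
post [ 0.65167116 -0.08584761  0.088     ]
```

View pics/ov1.png

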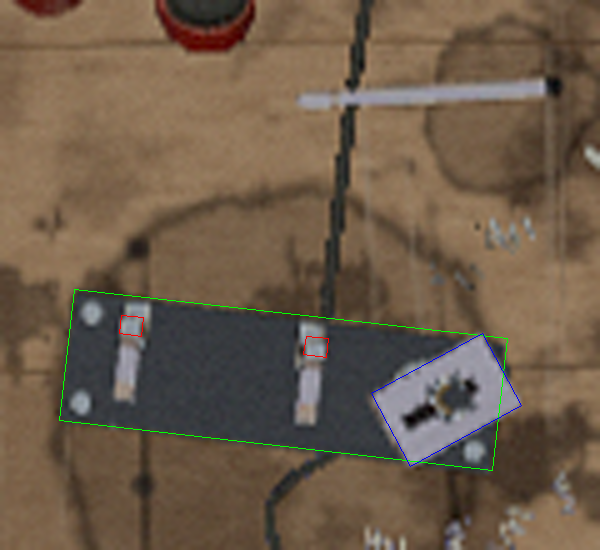

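```bash
cat > plan.py <<'E'
from h import *
def psi_of(q):
    x,y,z,w=q; return np.arctan2(2*(x*y+z*w),1-2*(y*y+z*z))
def rows(p0,psi0,p1,psi1,n,grip,dec=3):
    """straight line; prints rows & predicted end"""
    p=np.array(p0,float); psi=psi0; out=[]
    for k in range(n):
        tgt=np.array(p0)+(np.array(p1)-p0)*(k+1)/n; tpsi=psi0+(psi1-psi0)*(k+1)/n
        d=tgt-p; c,s=np.cos(psi),np.sin(psi)
        tx=c*d[0]+s*d[1]; ty=s*d[0]-c*d[1]; tz=-d[2]
        v=np.round([tx/.1,ty/.1,tz/.1,-(tpsi-psi)/(np.pi/2)],dec)
        out.append(v.tolist()+[grip])
        p=p+.1*np.array([c*v[0]+s*v[1],s*v[0]-c*v[1],-v[2]]); psi-=v[3]*np.pi/2
    print("[["+",".join("["+",".join(f"{x:g}" for x in r)+"]" for r in out)+"]]"); print("end",p.round(4),round(psi,4))
    return p,psi
E
python3 - <<'E'
from plan import *
c=load("top0.npz"); W=cloud(c); print("toolbox",W[245,30],W[245,60],W[215,55])
s=arm.state(); print(psi_of(s["orientation"]))
w=arm.read_camera("wrist"); print({k:np.round(v,4).tolist() for k,v in w.items() if k not in("pixels","depth")})
print(rows(s["eef_pos"],psi_of(s["orientation"]),[.5195,.303,.2],-1.539,10,1))
E
```

```text
toolbox [0.48699503 0.54331831 0.15714282] [0.47377332 0.53095491 0.01024615] [0.55962284 0.53762434 0.02904664]
-0.38500271506340467
{'fx': 295.7236, 'fy': 295.7236, 'cx': 252.9529, 'cy': 192.2677, 'hand_eye': [[0.0002, -0.964, -0.2659, 0.0731], [1.0, 0.0005, -0.001, -0.0001], [0.0011, -0.2659, 0.964, -0.1621], [0.0, 0.0, 0.0, 1.0]]}
[[[0.368,0.149,0.022,0.073,1],[0.382,0.105,0.021,0.074,1],[0.392,0.06,0.022,0.073,1],[0.397,0.016,0.021,0.074,1],[0.395,-0.031,0.022,0.073,1],[0.389,-0.076,0.021,0.074,1],[0.378,-0.121,0.022,0.073,1],[0.362,-0.163,0.022,0.074,1],[0.34,-0.204,0.021,0.073,1],[0.315,-0.241,0.022,0.074,1]]]
end [0.5195 0.303  0.2   ] -1.5395
(array([0.51949585, 0.3029718 , 0.19997783]), np.float64(-1.5395380152576537))
```

>>> drive_tool(
  deltas=[
    [[0.368,0.149,0.02,0.073,1],[0.382,0.105,0.02,0.074,1],[0.392,0.06,0.02,0.073,1],[0.397,0.016,0.02,0.074,1],[0.395,-0.031,0.02,0.073,1],[0.389,-0.076,0.02,0.074,1],[0.378,-0.121,0.02,0.073,1],[0.362,-0.163,0.02,0.074,1],[0.34,-0.204,0.02,0.073,1],[0.315,-0.241,0.02,0.074,1]],
  ],
)

```text
time: 1.15
eef_pos: [0.5205, 0.3022, 0.2022]
orientation: [0.717, -0.698, -0.0, 0.0]
force: [1.4, -0.3, -0.3]
gripper_width: 0.087
```

```bash
cat >> h.py <<'E'
from scipy.spatial.transform import Rotation as Ro
def wrist(name):
    s=arm.state(); w=arm.read_camera("wrist"); H=w["hand_eye"]
    T=np.eye(4); T[:3,:3]=Ro.from_quat(s["orientation"]).as_matrix(); T[:3,3]=s["eef_pos"]
    M=T@H; w["R"]=M[:3,:3].T; w["t"]=-M[:3,:3].T@M[:3,3]
    np.savez(name+".npz",**w); cv2.imwrite(f"pics/{name}.png",w["pixels"][:,:,::-1]); return w
E
python3 - <<'E'
from h import *
w=wrist("w1"); s=arm.state(); print(s["eef_pos"],s["time"])
E
```

```text
[0.52343351 0.29849609 0.20160979] 1.2
```

View pics/w1.png

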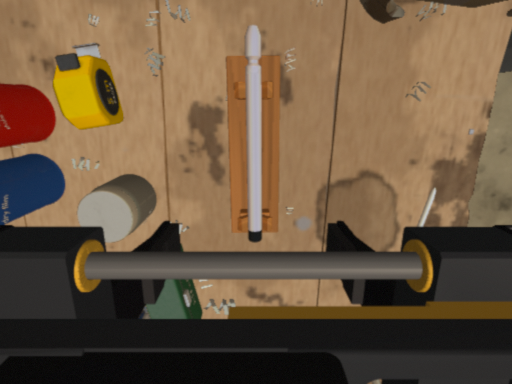

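>>> drive_tool(
  deltas=[
    [[0,0,0,0,1],[0,0,0,0,1]],
  ],
)

```text
time: 1.4
eef_pos: [0.5195, 0.3034, 0.2022]
orientation: [0.718, -0.696, -0.0, 0.0]
force: [-0.9, -0.0, -0.3]
gripper_width: 0.0872
```

Run:
```python
from fit import *
from plan import psi_of
s=arm.state(); print(s["eef_pos"],s["time"],psi_of(s["orientation"]))
w=wrist("w2"); s=arm.state(); print(s["eef_pos"],psi_of(s["orientation"]))
# rod pixels: bright grey
im=w["pixels"].astype(int); hsv=cv2.cvtColor(w["pixels"],cv2.COLOR_RGB2HSV)
m=((hsv[...,1]<50)&(hsv[...,2]>110)).astype(np.uint8); m[:, :225]=0; m[:,290:]=0; m[245:]=0
n,l,st,ce=cv2.connectedComponentsWithStats(m); k=1+st[1:,4].argmax(); print(st[k])
v,u=np.nonzero(l==k)
W=np.array([pix2w(w,a,b,z=.047) for a,b in zip(u,v)])
cm=W.mean(0); U,S,V=np.linalg.svd(W[:,:2]-cm[:2],full_matrices=False); print("cent",cm,"dir",V[0],"yaw",np.arctan2(*V[0][::-1]))
t=(W[:,:2]-cm[:2])@V[0]; print("ends",cm[:2]+V[0]*t.min(),cm[:2]+V[0]*t.max())
for lo in np.linspace(t.min(),t.max()-.01,14):
    q=W[(t>=lo)&(t<lo+.01)]; print(q[:,:2].mean(0).round(4), round(np.ptp(q[:,0])*1000,1))
print(w["depth"][100:235:15,255],)
C=cloud(w); print(C[100:235:15,255].round(4))
```

```text
[0.51949301 0.30341648 0.20221686] 1.4 -1.5391702971147936
[0.51921607 0.30392323 0.20238143] -1.538196075858273
[ 246   24   14  207 2375]
cent [0.52106366 0.24905489 0.047     ] dir [-0.03887039  0.99924426] yaw 1.609676514809256
ends [0.52489266 0.1506225 ] [0.51660556 0.36365957]
[0.5247 0.156 ] 12.6
[0.5246 0.1712] 13.0
[0.5235 0.1879] 12.1
[0.5227 0.2026] 12.3
[0.5222 0.218 ] 12.5
[0.5217 0.2338] 12.6
[0.5208 0.249 ] 11.9
[0.5202 0.2651] 12.0
[0.5198 0.2804] 11.9
[0.5194 0.2966] 12.3
[0.5188 0.3118] 12.4
[0.518  0.3275] 11.5
[0.5175 0.3429] 11.7
[0.5169 0.3584] 11.8
[0.29702783 0.3025084  0.3060083  0.31047326 0.3142779  0.318128
 0.32380518 0.3266671  0.33261222]
[[0.5205 0.2206 0.0533]
 [0.52   0.2352 0.0517]
 [0.5195 0.2502 0.0522]
 [0.519  0.2656 0.0519]
 [0.5185 0.2814 0.0523]
 [0.5179 0.2976 0.0528]
 [0.5174 0.3146 0.0517]
 [0.5168 0.3313 0.0533]
 [0.5162 0.3494 0.0522]]
```

>>> drive_tool(
  deltas=[
    [[0.015,0,0.4,-0.003,1],[0,0,0.4,0,1],[0,0,0.4,0,1],[0,0,0.3,0,1],[0,0,0.18,0,1],[0,0,0.075,0,1],[0,0,0,0,1]],
  ],
)

```text
time: 2.15
eef_pos: [0.5189, 0.3026, 0.0264]
orientation: [0.72, -0.694, 0.0, 0.001]
force: [-0.0, 0.0, 0.6]
gripper_width: 0.087
```

>>> drive_tool(
  deltas=[
    [[0,0,0,0,-1],[0,0,0,0,-1],[0,0,0,0,-1],[0,0,0,0,-1],[0,0,0,0,-1],[0,0,0,0,-1]],
  ],
)

```text
time: 2.75
eef_pos: [0.5198, 0.302, 0.0273]
orientation: [0.72, -0.694, 0.0, -0.0]
force: [0.2, 0.2, 0.1]
gripper_width: 0.0474
```

>>> drive_tool(
  deltas=[
    [[0,0,0,0,-1],[0,0,0,0,-1],[0,0,0,0,-1],[0,0,0,0,-1],[0,0,0,0,-1],[0,0,0,0,-1]],
  ],
)

```text
time: 3.35
eef_pos: [0.5194, 0.3019, 0.027]
orientation: [0.72, -0.694, -0.0, 0.0]
force: [-1.2, 0.6, 0.9]
gripper_width: 0.0148
```

Run:
```python
from fit import *
c=load("top0.npz"); W=cloud(c)
# grinder edge: for y bins, max x with z>0.10
for y in np.arange(-.14,.19,.02):
    m=(abs(W[...,1]-y)<.01)&(W[...,2]>.10)&(W[...,0]<.5)&(c["depth"]>0); print(round(y,2), W[m][:,0].max().round(4) if m.any() else None, W[m][W[m][:,0].argmax()].round(3))
c=arm.read_camera("top"); np.savez("top1.npz",**c); cv2.imwrite("pics/top1.png",c["pixels"][:,:,::-1])
c=arm.read_camera("scene"); np.savez("scene1.npz",**c); cv2.imwrite("pics/scene1.png",c["pixels"][:,:,::-1])
w=load("w2.npz"); C=cloud(w)
H=w["hand_eye"]
v,u=np.mgrid[:384,:512]; d=w["depth"]; P=np.stack([(u-w["cx"])/w["fx"]*d,(v-w["cy"])/w["fy"]*d,d],-1)@H[:3,:3].T+H[:3,3]
for vv,uu in[(265,90),(265,425),(245,30),(240,480),(345,20),(345,480),(310,5),(310,505),(265,170),(265,350),(312,400),(330,250)]: print(vv,uu,P[vv,uu].round(3),d[vv,uu])
```

```text
-0.14 0.403 [ 0.403 -0.131  0.204]
-0.12 0.4246 [ 0.425 -0.124  0.151]
-0.1 0.4319 [ 0.432 -0.091  0.147]
-0.08 0.4342 [ 0.434 -0.072  0.162]
-0.06 0.4361 [ 0.436 -0.055  0.157]
-0.04 0.4386 [ 0.439 -0.032  0.155]
-0.02 0.4406 [ 0.441 -0.012  0.149]
0.0 0.4429 [0.443 0.008 0.146]
0.02 0.4439 [0.444 0.026 0.152]
0.04 0.4434 [0.443 0.031 0.148]
0.06 0.4419 [0.442 0.054 0.155]
0.08 0.426 [0.426 0.089 0.182]
0.1 0.4479 [0.448 0.109 0.158]
0.12 0.4505 [0.451 0.122 0.158]
0.14 0.4514 [0.451 0.149 0.163]
0.16 0.451 [0.451 0.152 0.16 ]
0.18 0.3498 [0.35  0.174 0.164]
265 90 [ 0.031 -0.046 -0.087] 0.08344145
265 425 [ 0.032  0.047 -0.089] 0.08144636
245 30 [ 0.038 -0.06  -0.089] 0.079714924
240 480 [ 0.038  0.064 -0.085] 0.08362251
345 20 [ 0.025 -0.049 -0.111] 0.062473856
345 480 [ 0.025  0.048 -0.111] 0.062209178
310 5 [ 0.021 -0.067 -0.094] 0.079891294
310 505 [ 0.024  0.064 -0.098] 0.07500502
265 170 [ 0.031 -0.024 -0.087] 0.08337184
265 350 [ 0.031  0.027 -0.087] 0.083278924
312 400 [ 0.024  0.037 -0.098] 0.07454468
330 250 [ 0.026 -0.001 -0.107] 0.065236405
```

View pics/top1.png

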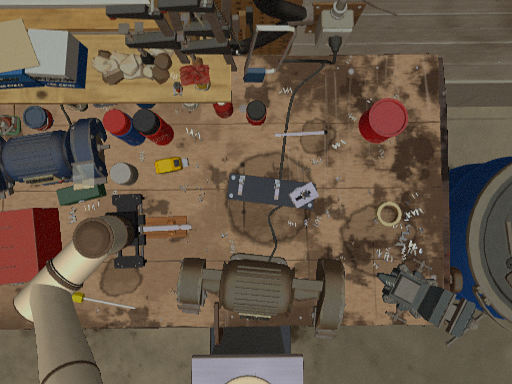

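View pics/scene1.png

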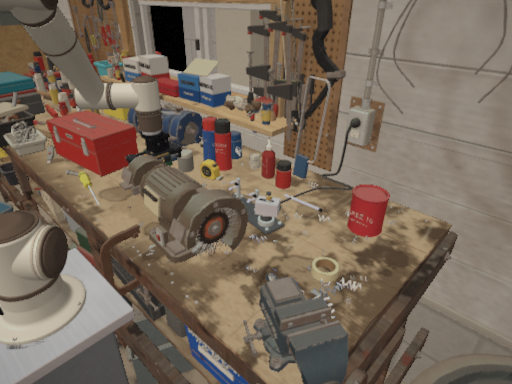

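Run:
```python
from plan import *
s=arm.state(); p=s["eef_pos"]; psi=psi_of(s["orientation"]); print(p,psi)
p1=[.5194,.302,.20]; 
rows(p,psi,p1,psi,5,1)
yaw=2.056; t=np.array([.608,-.154])+.015*np.array([np.cos(yaw),np.sin(yaw)])
rows(p1,psi,[*t,.21],yaw-np.pi,10,1)
```

```text
[0.51946148 0.30193841 0.02699875] -1.5347176277354848
[[[-0,0,-0.346,-0,1],[-0,0,-0.346,-0,1],[-0,0,-0.346,-0,1],[-0.001,0,-0.346,-0,1],[0,0.001,-0.346,-0,1]]]
end [0.5194 0.302  0.2   ] -1.5347
[[[0.445,-0.066,-0.01,-0.029,1],[0.448,-0.045,-0.01,-0.028,1],[0.45,-0.025,-0.01,-0.029,1],[0.45,-0.005,-0.01,-0.028,1],[0.45,0.015,-0.01,-0.029,1],[0.449,0.035,-0.01,-0.029,1],[0.446,0.055,-0.01,-0.028,1],[0.444,0.076,-0.01,-0.029,1],[0.44,0.095,-0.01,-0.028,1],[0.436,0.115,-0.01,-0.029,1]]]
end [ 0.601  -0.1408  0.21  ] -1.0855
```

>>> drive_tool(
  deltas=[
    [[0,0,0,0,1],[0,0,0,0,1],[0,0,0,0,1],[0,0,0,0,1],[0,0,0,0,1],[0,0,0,0,1],[0,0,0,0,1]],
  ],
)

```text
time: 4.15
eef_pos: [0.5198, 0.302, 0.027]
orientation: [0.72, -0.694, 0.0, -0.0]
force: [0.5, -0.1, -0.1]
gripper_width: 0.0633
```

>>> drive_tool(
  deltas=[
    [[0,0,-0.2,0,1],[0,0,-0.3,0,1],[0,0,-0.4,0,1],[0,0,-0.4,0,1],[0,0,-0.43,0,1]],
  ],
)

```text
time: 4.65
eef_pos: [0.5193, 0.3017, 0.2013]
orientation: [0.72, -0.694, -0.0, 0.001]
force: [1.0, 0.3, 0.0]
gripper_width: 0.0868
```

>>> drive_tool(
  deltas=[
    [[0.445,-0.066,-0.01,-0.029,1],[0.448,-0.045,-0.01,-0.028,1],[0.45,-0.025,-0.01,-0.029,1],[0.45,-0.005,-0.01,-0.028,1],[0.45,0.015,-0.01,-0.029,1],[0.449,0.035,-0.01,-0.029,1],[0.446,0.055,-0.01,-0.028,1],[0.444,0.076,-0.01,-0.029,1],[0.44,0.095,-0.01,-0.028,1],[0.436,0.115,-0.01,-0.029,1]],
  ],
)

```text
time: 5.65
eef_pos: [0.6014, -0.1426, 0.2102]
orientation: [0.857, -0.516, 0.0, -0.0]
force: [0.7, 1.1, 0.9]
gripper_width: 0.0869
```

>>> drive_tool(
  deltas=[
    [[0,0,0,0,1],[0,0,0,0,1]],
  ],
)

```text
time: 5.85
eef_pos: [0.6011, -0.1417, 0.2096]
orientation: [0.856, -0.518, -0.0, 0.0]
force: [-0.5, 0.4, 0.3]
gripper_width: 0.087
```

Run:
```python
from plan import *
w=wrist("w3"); s=arm.state(); print(s["eef_pos"],psi_of(s["orientation"]),s["time"])
C=cloud(w); m=(w["depth"]>0)
for lo,hi in[(.08,.1),(.1,.12),(.112,.14)]:
    q=C[m&(C[...,2]>lo)&(C[...,2]<hi)&(abs(C[...,0]-.608)<.05)&(abs(C[...,1]+.154)<.06)]; print(len(q),q.mean(0),np.percentile(q[:,2],[5,50,95]))
c=arm.read_camera("top"); np.savez("top2.npz",**c)
```

```text
[ 0.60106187 -0.14068329  0.20973898] -1.0863649042769756 5.9
2913 [ 0.61035868 -0.15957301  0.09037554] [0.08883073 0.09011317 0.09455477]
275 [ 0.61103625 -0.16135251  0.11583446] [0.10499733 0.11806674 0.11942547]
227 [ 0.61064939 -0.16059446  0.11820358] [0.11664796 0.11838735 0.11954102]
```

View pics/w3.png

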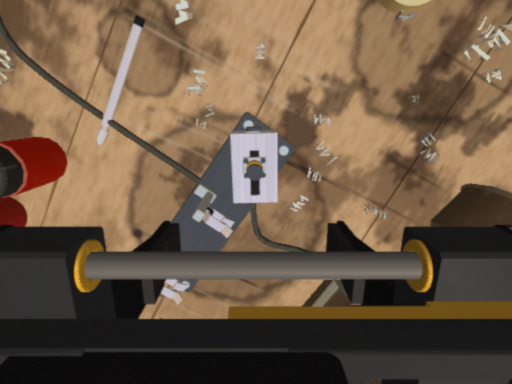

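Run:
```python
from fit import *
w=load("w3.npz"); C=cloud(w)
m=((C[...,2]>.085)&(C[...,2]<.097)&(abs(C[...,0]-.608)<.05)&(abs(C[...,1]+.154)<.06)&(w["depth"]>0)).astype(np.uint8)
m[:,:228]=0; m=cv2.morphologyEx(m,cv2.MORPH_CLOSE,np.ones((9,9)))
n,l,st,ce=cv2.connectedComponentsWithStats(m); k=1+st[1:,4].argmax(); print(st[k])
v,u=np.nonzero(l==k); W=np.array([pix2w(w,a,b,z=.090) for a,b in zip(u,v)])
r=cv2.minAreaRect((W[:,:2]*1000).astype(np.float32)); print(r)
b=cv2.boxPoints(r); print(b)
kn=(C[...,2]>.112)&(C[...,2]<.125)&(abs(C[...,0]-.608)<.05)&(abs(C[...,1]+.154)<.06); print(C[kn].mean(0))
v,u=np.nonzero(kn); print(u.mean(),v.mean())
im=w["pixels"][90:300,150:330,::-1]; cv2.imwrite("pics/w3z.png",cv2.resize(im,None,fx=2.8,fy=2.8,interpolation=cv2.INTER_CUBIC))
```

```text
[ 230  133   47   70 2897]
((609.6900634765625, -158.20855712890625), (43.563079833984375, 68.23382568359375), 28.86305046081543)
[[ 574.1455  -138.84412]
 [ 607.0831  -198.60165]
 [ 645.2346  -177.573  ]
 [ 612.297   -117.81546]]
[ 0.61064939 -0.16059446  0.11820358]
253.78854625550662 171.9647577092511
```

View pics/w3z.png

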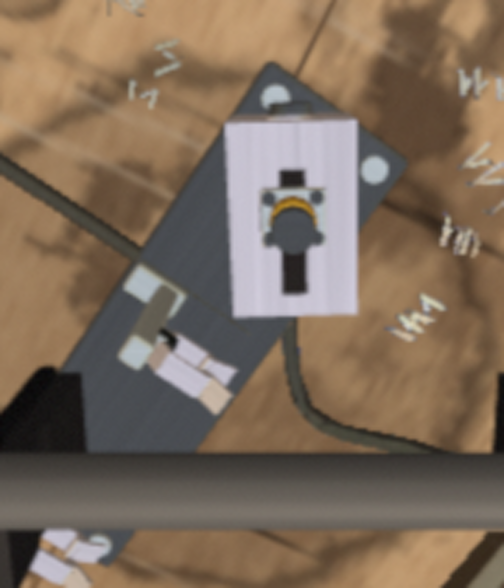

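>>> drive_tool(
  deltas=[
    [[0.006,0.009,0.3,-0.008,0.45],[0,0,0.3,0,0.45],[0,0,0.3,0,0.45],[0,0,0.25,0,0.45],[0,0,0.18,0,0.45],[0,0,0.1,0,0.45],[0,0,0,0,0.45]],
  ],
)

```text
time: 6.65
eef_pos: [0.6001, -0.1405, 0.0659]
orientation: [0.86, -0.51, -0.001, 0.001]
force: [-0.2, 0.1, 0.1]
gripper_width: 0.0631
```

>>> drive_tool(
  deltas=[
    [[0,0,0,0,-0.1],[0,0,0,0,-0.1],[0,0,0,0,-0.1],[0,0,0,0,-0.1],[0,0,0,0,-0.1],[0,0,0,0,-0.1]],
  ],
)

```text
time: 7.25
eef_pos: [0.5996, -0.1426, 0.0681]
orientation: [0.86, -0.511, -0.001, 0.001]
force: [-4.8, -1.8, 6.3]
gripper_width: 0.0439
```

Run:
```python
from plan import *
s=arm.state(); psi=psi_of(s["orientation"]); p=s["eef_pos"]; print(p,psi,s["force"],s["wrist_torque"],s["gripper_width"])
O=np.array([.6078,-.1547]); r=p[:2]-O; print("u",r@[np.cos(psi+np.pi),np.sin(psi+np.pi)],"lat",r@[-np.sin(psi+np.pi),np.cos(psi+np.pi)])
# rotate about O so that psi -> 1.448+.34-pi
n=8; pt=1.448+.335-np.pi; cur=p.copy();cp=psi
L=[]
d=(pt-psi)/n; 
for k in range(n):
    a=psi+d*(k+1); R=np.array([[np.cos(a-psi),-np.sin(a-psi)],[np.sin(a-psi),np.cos(a-psi)]]); t=O+R@r
    e=t-cur[:2]; c,s_=np.cos(cp),np.sin(cp); L.append([round(v,3) for v in (10*(c*e[0]+s_*e[1]),10*(s_*e[0]-c*e[1]),0,-d/(np.pi/2),-.1)]); cur=np.r_[t,p[2]];cp=a
print(L,cur,cp)
```

```text
[ 0.59957709 -0.14256499  0.06810817] -1.0726434443213624 [-4.78302257 -1.77946132  6.29987311] [-0.6749065   1.51359661  0.14421212] 0.04385290005455672
u 0.014589138992976015 lat 0.0014253930204676342
[[np.float64(-0.0), np.float64(-0.005), 0, np.float64(0.023), -0.1], [np.float64(-0.0), np.float64(-0.005), 0, np.float64(0.023), -0.1], [np.float64(-0.0), np.float64(-0.005), 0, np.float64(0.023), -0.1], [np.float64(-0.0), np.float64(-0.005), 0, np.float64(0.023), -0.1], [np.float64(-0.0), np.float64(-0.005), 0, np.float64(0.023), -0.1], [np.float64(-0.0), np.float64(-0.005), 0, np.float64(0.023), -0.1], [np.float64(-0.0), np.float64(-0.005), 0, np.float64(0.023), -0.1], [np.float64(-0.0), np.float64(-0.005), 0, np.float64(0.023), -0.1]] [ 0.60333389 -0.14073832  0.06810817] -1.3585926535897932
```

>>> drive_tool(
  deltas=[
    [[0,-0.005,0,0.023,-0.1],[0,-0.005,0,0.023,-0.1],[0,-0.005,0,0.023,-0.1],[0,-0.005,0,0.023,-0.1],[0,-0.005,0,0.023,-0.1],[0,-0.005,0,0.023,-0.1],[0,-0.005,0,0.023,-0.1],[0,-0.005,0,0.023,-0.1],[0,0,0,0,-0.1]],
  ],
)

```text
time: 8.15
eef_pos: [0.6035, -0.141, 0.0681]
orientation: [0.777, -0.63, -0.001, 0.001]
force: [-4.0, -2.0, 5.7]
gripper_width: 0.0435
```

>>> drive_tool(
  deltas=[
    [[0,0,0,0,0.4],[0,0,0,0,0.4],[0,0,0,0,0.4],[0,0,0,0,0.4],[0,0,-0.2,0,0.4],[0,0,-0.4,0,0.4],[0,0,-0.4,0,0.5],[0,0,-0.4,0,0.5],[0,0,0,0,0.5],[0,0,0,0,0.5]],
  ],
)

```text
time: 9.15
eef_pos: [0.6051, -0.1399, 0.2081]
orientation: [0.777, -0.63, 0.001, -0.001]
force: [0.1, 1.2, -0.7]
gripper_width: 0.0654
```

Run:
```python
from fit import *
from plan import psi_of
s=arm.state(); print(s["eef_pos"],psi_of(s["orientation"]),s["time"])
w=wrist("w4"); C=cloud(w)
m=((C[...,2]>.085)&(C[...,2]<.097)&(abs(C[...,0]-.608)<.05)&(abs(C[...,1]+.158)<.06)&(w["depth"]>0)).astype(np.uint8)
m=cv2.morphologyEx(m,cv2.MORPH_CLOSE,np.ones((9,9)))
n,l,st,ce=cv2.connectedComponentsWithStats(m); k=1+st[1:,4].argmax(); print(st[k])
v,u=np.nonzero(l==k); W=np.array([pix2w(w,a,b,z=.090) for a,b in zip(u,v)])
r=cv2.minAreaRect((W[:,:2]*1000).astype(np.float32)); print(r); print(cv2.boxPoints(r))
kn=(C[...,2]>.112)&(C[...,2]<.125)&(abs(C[...,0]-.608)<.05)&(abs(C[...,1]+.154)<.06); print(C[kn].mean(0))
```

```text
[ 0.60510358 -0.13992583  0.20814352] -1.3618222575105257 9.15
[ 231  132   48   71 2928]
((608.3890991210938, -158.98191833496094), (43.983497619628906, 68.22684478759766), 12.172125816345215)
[[ 579.699   -130.27235]
 [ 594.0846  -196.96538]
 [ 637.0792  -187.69148]
 [ 622.6936  -120.99846]]
[ 0.60873531 -0.16140799  0.1182207 ]
```

View pics/w4.png

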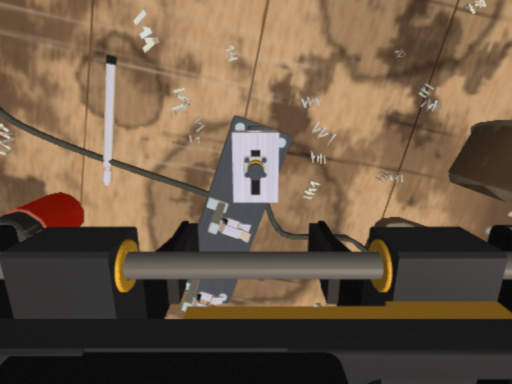

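Run:
```python
from plan import *
s=arm.state(); p=s["eef_pos"]; psi=psi_of(s["orientation"])
rows(p,psi,[.5194,.302,.19],-1.5347,10,.5)
w=load("w4.npz");C=cloud(w)
m=(C[...,2]>.08)&(C[...,2]<.1)&(C[...,1]>-.115)&(C[...,1]<.05)&(C[...,0]>.58)&(C[...,0]<.7)&(w["depth"]>0); q=C[m]; print(len(q))
hist=np.histogram(q[:,1],bins=np.arange(-.115,.05,.01)); print(hist)
for lo,hi in[(-.11,-.06),(-.02,.04)]:
    k=q[(q[:,1]>lo)&(q[:,1]<hi)]; print(len(k),k.min(0),k.max(0),k.mean(0))
```

```text
[[[-0.45,-0.009,0.017,0.011,0.5],[-0.45,-0,0.016,0.011,0.5],[-0.45,0.006,0.017,0.011,0.5],[-0.45,0.015,0.016,0.011,0.5],[-0.449,0.023,0.017,0.011,0.5],[-0.449,0.03,0.016,0.011,0.5],[-0.448,0.038,0.017,0.011,0.5],[-0.448,0.046,0.016,0.011,0.5],[-0.447,0.053,0.017,0.011,0.5],[-0.445,0.061,0.016,0.011,0.5]]]
end [0.5194 0.302  0.19  ] -1.5348
469
(array([  0,   0, 224, 116,   0,   0,   0,   0,   0,   0,   0,  12, 115,
         2,   0,   0]), array([-0.115, -0.105, -0.095, -0.085, -0.075, -0.065, -0.055, -0.045,
       -0.035, -0.025, -0.015, -0.005,  0.005,  0.015,  0.025,  0.035,
        0.045]))
340 [ 0.59871947 -0.09452894  0.08005216] [ 0.64286405 -0.07802613  0.08953379] [ 0.62223699 -0.08688954  0.08341928]
129 [0.62442012 0.0042882  0.08001483] [0.65581744 0.01632133 0.08926898] [0.64639608 0.00828385 0.08456844]
```

>>> drive_tool(
  deltas=[
    [[-0.45,-0.009,0.017,0.011,0.5],[-0.45,0,0.016,0.011,0.5],[-0.45,0.006,0.017,0.011,0.5],[-0.45,0.015,0.016,0.011,0.5],[-0.449,0.023,0.017,0.011,0.5],[-0.449,0.03,0.016,0.011,0.5],[-0.448,0.038,0.017,0.011,0.5],[-0.448,0.046,0.016,0.011,0.5],[-0.447,0.053,0.017,0.011,0.5],[-0.445,0.061,0.016,0.011,0.5]],
  ],
)

```text
time: 10.2
eef_pos: [0.5183, 0.3029, 0.1885]
orientation: [0.72, -0.694, -0.0, 0.002]
force: [1.2, -0.2, 0.1]
gripper_width: 0.0651
```

>>> drive_tool(
  deltas=[
    [[0,0,0,0,0.3],[0,0,0,0,0]],
  ],
)

```text
time: 10.4
eef_pos: [0.5186, 0.302, 0.1884]
orientation: [0.72, -0.693, -0.0, 0.002]
force: [-0.2, -0.2, -0.7]
gripper_width: 0.0562
```

Run:
```python
from fit import *
from plan import psi_of
s=arm.state(); print(s["eef_pos"],psi_of(s["orientation"]),s["time"],s["gripper_width"])
w=wrist("w5")
hsv=cv2.cvtColor(w["pixels"],cv2.COLOR_RGB2HSV)
m=((hsv[...,1]<50)&(hsv[...,2]>110)).astype(np.uint8); m[:, :225]=0; m[:,290:]=0; m[245:]=0
n,l,st,ce=cv2.connectedComponentsWithStats(m); k=1+st[1:,4].argmax(); print(st[k])
v,u=np.nonzero(l==k)
W=np.array([pix2w(w,a,b,z=.047) for a,b in zip(u,v)])
cm=W.mean(0); U,S,V=np.linalg.svd(W[:,:2]-cm[:2],full_matrices=False); print("cent",cm,"yaw",np.arctan2(*V[0][::-1]))
t=(W[:,:2]-cm[:2])@V[0]; print("ends",cm[:2]+V[0]*t.min(),cm[:2]+V[0]*t.max())
```

```text
[0.51856218 0.30203287 0.18837887] -1.5325926002982764 10.4 0.05620877264306046
[ 245   22   15  215 2604]
cent [0.52105609 0.24799158 0.047     ] yaw 1.6103239007287962
ends [0.5249037  0.15070243] [0.51649774 0.36325224]
```

>>> drive_tool(
  deltas=[
    [[0,-0.005,0.4,0,-0.05],[0,0,0.4,0,-0.05],[0,0,0.4,0,-0.05],[0,0,0.25,0,-0.05],[0,0,0.115,0,-0.05],[0,0,0.05,0,-0.05],[0,0,0,0,-0.3],[0,0,0,0,-1],[0,0,0,0,-1],[0,0,0,0,-1]],
  ],
)

```text
time: 11.45
eef_pos: [0.5204, 0.302, 0.0302]
orientation: [0.72, -0.694, -0.0, -0.001]
force: [-9.3, 2.9, 5.1]
gripper_width: 0.0175
```

>>> drive_tool(
  deltas=[
    [[0,0,0,0,-1],[0,0,0,0,-1],[0,0,0,0,-1],[0,0,0,0,-1],[0,0,0,0,-1]],
  ],
)

```text
time: 11.95
eef_pos: [0.5195, 0.3019, 0.03]
orientation: [0.72, -0.694, -0.0, 0.0]
force: [-5.4, 1.0, 6.3]
gripper_width: 0.0155
```

>>> drive_tool(
  deltas=[
    [[0,0,-0.05,0,-1],[0,0,-0.15,0,-1],[0,0,-0.3,0,-1],[0,0,-0.4,0,-1],[0,0,-0.4,0,-1],[0,0,-0.4,0,-1],[0,0,0,0,-1],[0,0,0,0,-1]],
  ],
)

```text
time: 12.75
eef_pos: [0.5204, 0.3018, 0.2]
orientation: [0.72, -0.694, -0.0, -0.001]
force: [-0.8, 0.3, -2.3]
gripper_width: 0.0147
```

```bash
cat > rodchk.py <<'E'
from fit import *
from plan import psi_of
def chk(name):
    s=arm.state(); print(s["eef_pos"],psi_of(s["orientation"]),s["time"],s["gripper_width"],s["force"].round(1) if hasattr(s["force"],"round") else s["force"])
    w=wrist(name); d=w["depth"]; H=w["hand_eye"]
    v,u=np.mgrid[:384,:512]; P=np.stack([(u-w["cx"])/w["fx"]*d,(v-w["cy"])/w["fy"]*d,d],-1)@H[:3,:3].T+H[:3,3]
    m=(d>0)&(abs(P[...,1])<.02)&(P[...,2]>-.045)&(P[...,2]<.02)&(P[...,0]>.03)&(P[...,0]<.17)
    q=P[m]; print(len(q))
    if len(q)==0: return
    for x in np.arange(q[:,0].min(),q[:,0].max(),.012):
        k=q[(q[:,0]>=x)&(q[:,0]<x+.012)]
        if len(k)>5: print("x",round(x+.006,3),"ymid",round((k[:,1].min()+k[:,1].max())/2,4),"ymean",k[:,1].mean().round(4),"ztop",np.percentile(k[:,2],10).round(4),len(k))
    print("tip x",q[:,0].max())
E
python3 -c "
from rodchk import *
chk('w6')"
```

```text
[0.52041607 0.30178845 0.20004438] -1.5349836563764443 12.75 0.01470986936978413 [-0.8  0.3 -2.3]
6575
x 0.036 ymid -0.0006 ymean -0.0008 ztop -0.0227 729
x 0.048 ymid -0.0006 ymean -0.0005 ztop -0.0227 784
x 0.06 ymid -0.0008 ymean -0.0007 ztop -0.0225 835
x 0.072 ymid -0.0008 ymean -0.0008 ztop -0.0225 886
x 0.084 ymid -0.0008 ymean -0.0007 ztop -0.0225 950
x 0.096 ymid -0.0008 ymean -0.0007 ztop -0.0223 1029
x 0.108 ymid -0.001 ymean -0.0008 ztop -0.0222 1089
x 0.12 ymid -0.001 ymean -0.0008 ztop -0.0215 273
tip x 0.11919198523074229
```

View pics/w6.png

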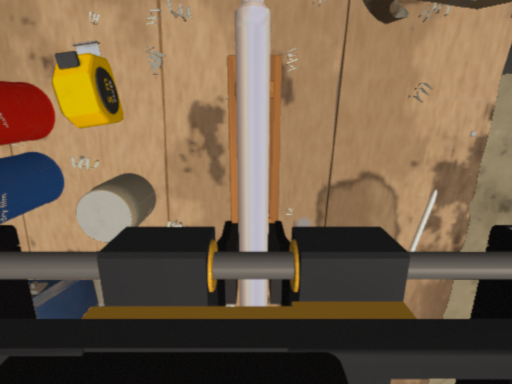

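Run:
```python
from fit import *
O=np.array([.6077,-.155]); yb=1.448; c,s=np.cos(yb),np.sin(yb)
for f in("w3.npz","w4.npz","top0.npz"):
    w=load(f); C=cloud(w); D=C[...,:2]-O; bx=(D@[c,s])*1000; by=(D@[-s,c])*1000; z=C[...,2]*1000
    for x0 in(70,170):
        m=(abs(bx-x0)<16)&(abs(by)<50)&(z>25)&(z<130)&(w["depth"]>0)
        print(f,x0,m.sum())
        if m.sum()==0: continue
        for y in range(-30,40,4):
            k=m&(by>=y)&(by<y+4)
            if k.sum(): print("  y",y,"z med %.0f max %.0f min %.0f"%(np.median(z[k]),z[k].max(),z[k].min()),"bx %.0f..%.0f"%(bx[k].min(),bx[k].max()),k.sum())
```

```text
w3.npz 70 774
  y -30 z med 68 max 88 min 32 bx 65..74 21
  y -26 z med 76 max 89 min 25 bx 64..76 111
  y -22 z med 78 max 89 min 26 bx 64..76 108
  y -18 z med 76 max 89 min 28 bx 63..75 65
  y -14 z med 78 max 82 min 61 bx 63..75 60
  y -10 z med 80 max 83 min 58 bx 64..75 57
  y -6 z med 80 max 83 min 58 bx 65..75 62
  y -2 z med 81 max 83 min 58 bx 65..76 60
  y 2 z med 80 max 83 min 58 bx 65..75 65
  y 6 z med 78 max 81 min 58 bx 65..75 53
  y 10 z med 80 max 83 min 59 bx 65..75 58
  y 14 z med 82 max 85 min 56 bx 65..75 54
w3.npz 170 351
  y -10 z med 81 max 83 min 58 bx 165..175 24
  y -6 z med 81 max 82 min 59 bx 165..175 48
  y -2 z med 80 max 83 min 58 bx 165..175 53
  y 2 z med 77 max 83 min 59 bx 164..176 69
  y 6 z med 78 max 81 min 60 bx 165..176 61
  y 10 z med 80 max 83 min 58 bx 165..175 59
  y 14 z med 82 max 84 min 56 bx 165..175 37
w4.npz 70 773
  y -30 z med 66 max 86 min 26 bx 65..74 11
  y -26 z med 77 max 89 min 26 bx 63..75 109
  y -22 z med 75 max 90 min 26 bx 64..75 107
  y -18 z med 76 max 89 min 30 bx 64..75 69
  y -14 z med 78 max 82 min 61 bx 64..75 57
[... 1186 characters left out ...]
d 83 max 88 min 79 bx 67..75 6
  y 6 z med 80 max 86 min 59 bx 66..76 7
  y 10 z med 80 max 84 min 57 bx 68..76 6
  y 14 z med 83 max 86 min 79 bx 68..76 5
  y 18 z med 86 max 89 min 51 bx 71..75 3
top0.npz 170 70
  y -26 z med 89 max 90 min 81 bx 165..176 7
  y -22 z med 90 max 93 min 68 bx 165..176 9
  y -18 z med 79 max 91 min 32 bx 166..175 8
  y -14 z med 79 max 82 min 78 bx 167..175 5
  y -10 z med 81 max 85 min 62 bx 166..174 6
  y -6 z med 80 max 84 min 59 bx 166..174 6
  y -2 z med 80 max 83 min 77 bx 168..176 5
  y 2 z med 82 max 87 min 80 bx 167..176 7
  y 6 z med 80 max 83 min 78 bx 167..175 4
  y 10 z med 81 max 86 min 76 bx 167..175 8
  y 14 z med 83 max 85 min 58 bx 167..174 5
```

Run:
```python
from plan import *
s=arm.state(); p=s["eef_pos"]; psi=psi_of(s["orientation"])
p,psi=rows(p,psi,[.5539,.0518,.20],-1.3586,8,-1)
```

```text
[[[0.313,-0.032,-0.002,-0.014,-1],[0.314,-0.024,-0.002,-0.014,-1],[0.314,-0.018,-0.002,-0.014,-1],[0.314,-0.011,-0.002,-0.014,-1],[0.315,-0.004,-0.002,-0.014,-1],[0.315,0.003,-0.002,-0.014,-1],[0.314,0.01,-0.002,-0.014,-1],[0.314,0.017,-0.002,-0.014,-1]]]
end [0.5538 0.0518 0.2   ] -1.3592
```

>>> drive_tool(
  deltas=[
    [[0.2,-0.032,0,-0.014,-1],[0.313,-0.024,0,-0.014,-1],[0.314,-0.018,0,-0.014,-1],[0.314,-0.011,0,-0.014,-1],[0.315,-0.004,0,-0.014,-1],[0.315,0.003,0,-0.014,-1],[0.314,0.01,0,-0.014,-1],[0.314,0.017,0,-0.014,-1],[0.11,0,0,0,-1],[0,0,0,0,-1]],
  ],
)

```text
time: 13.8
eef_pos: [0.5558, 0.0515, 0.1974]
orientation: [0.777, -0.629, -0.001, 0.001]
force: [-0.3, 0.5, -1.4]
gripper_width: 0.0156
```

Run:
```python
from rodchk import *
chk("w7")
s=arm.state(); print(s["eef_pos"])
c=arm.read_camera("top"); np.savez("top3.npz",**c); cv2.imwrite("pics/top3.png",cv2.resize(c["pixels"][110:330,150:350,::-1],None,fx=3,fy=2.7))
```

```text
[0.55584287 0.051508   0.19740897] -1.3615734716973702 13.8 0.015582246080252948 [-0.3  0.5 -1.4]
6586
x 0.036 ymid -0.0007 ymean -0.0008 ztop -0.0228 723
x 0.048 ymid -0.0005 ymean -0.0006 ztop -0.0227 785
x 0.06 ymid -0.0008 ymean -0.0007 ztop -0.0226 841
x 0.072 ymid -0.0008 ymean -0.0008 ztop -0.0226 887
x 0.084 ymid -0.0008 ymean -0.0008 ztop -0.0225 940
x 0.096 ymid -0.0008 ymean -0.0008 ztop -0.0224 1045
x 0.108 ymid -0.001 ymean -0.0009 ztop -0.0223 1075
x 0.12 ymid -0.0011 ymean -0.0007 ztop -0.0217 290
tip x 0.11959733179005419
[0.55597434 0.05255994 0.19772208]
```

View pics/w7.png

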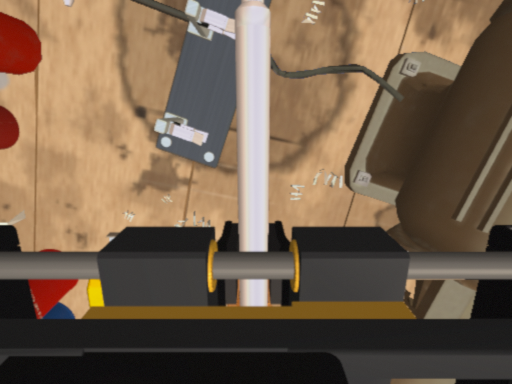

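View pics/top3.png

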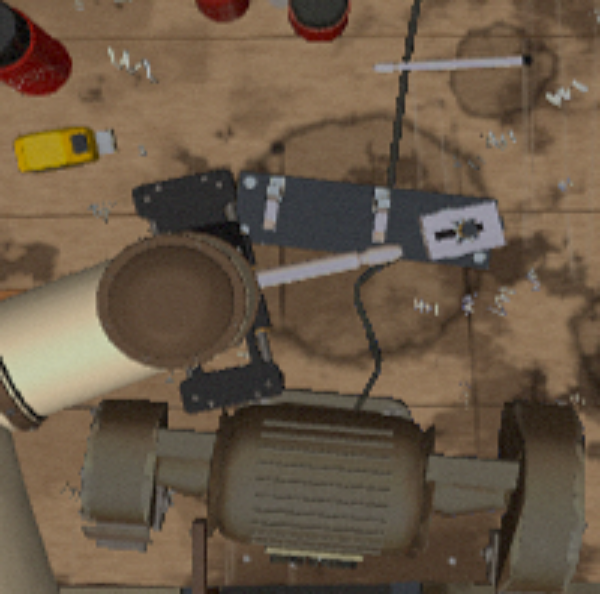

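Run:
```python
from fit import *
from plan import psi_of
s=arm.state(); psi=psi_of(s["orientation"]); p=s["eef_pos"]
c=load("top3.npz"); W=cloud(c); 
D=W-p; tx=D[...,0]*np.cos(psi)+D[...,1]*np.sin(psi); ty=D[...,0]*np.sin(psi)-D[...,1]*np.cos(psi); z=W[...,2]
for zl,zh in[(.255,.30),(.30,.36)]:
    m=(z>zl)&(z<zh)&(abs(tx)<.06)&(abs(ty)<.12)
    print(zl,m.sum(),"ty",np.percentile(ty[m],[0,2,98,100]),"tx",np.percentile(tx[m],[0,2,98,100]),"zmin", z[m].min(), "worldxmin",W[m][:,0].min(), W[m][W[m][:,0].argmin()])
# grinder edges again from wrist w7 cloud
w=load("w7.npz"); C=cloud(w)
m=(C[...,2]>.09)&(C[...,0]<.5)&(w["depth"]>0)&(C[...,2]<.25)
for y in np.arange(-.12,.12,.02):
    k=C[m&(abs(C[...,1]-y)<.01)]
    k=k[k[:,2]<.17] 
    if len(k): print(round(y,2),k[k[:,0].argmax()].round(3))
```

```text
0.255 158 ty [-0.08872713 -0.06720144  0.06679624  0.08516859] tx [-0.03297432 -0.03237169  0.03728722  0.03734715] zmin 0.2776602313364743 worldxmin 0.48056902513538863 [ 0.48056903 -0.00067951  0.291382  ]
0.3 1101 ty [-0.09498973 -0.09343683  0.09300603  0.09445162] tx [-0.03781742 -0.0353514   0.03488693  0.03688741] zmin 0.3019594566137489 worldxmin 0.45705821345325776 [0.45705821 0.0668064  0.31064195]
-0.12 [ 0.426 -0.11   0.152]
-0.1 [ 0.434 -0.091  0.156]
-0.08 [ 0.436 -0.072  0.155]
-0.06 [ 0.438 -0.052  0.153]
-0.04 [ 0.44  -0.031  0.149]
-0.02 [ 0.443 -0.01   0.147]
0.0 [0.444 0.01  0.144]
0.02 [0.446 0.026 0.142]
0.04 [0.445 0.031 0.148]
0.06 [0.442 0.053 0.149]
0.08 [0.413 0.078 0.154]
0.1 [0.416 0.105 0.16 ]
```

>>> drive_tool(
  deltas=[
    [[0,0.015,0.3,0,-1],[0,0,0.3,0,-1],[0,0,0.25,0,-1],[0,0,0.25,0,-1],[0,0,0.2,0,-1],[0,0,0.12,0,-1],[0,0,0,0,-1],[0,0,0,0,-1]],
  ],
)

```text
time: 14.7
eef_pos: [0.5555, 0.0533, 0.0576]
orientation: [0.778, -0.628, 0.0, -0.0]
force: [1.2, -0.2, -1.3]
gripper_width: 0.015
```

```bash
cat > bore.py <<'E'
from plan import *
O=np.array([.6077,-.155])
def rel(yaw=1.783,off=.0009):
    s=arm.state(); psi=psi_of(s["orientation"]); p=s["eef_pos"]
    d=np.array([np.cos(yaw),np.sin(yaw)]); l=np.array([-d[1],d[0]])
    tip=p[:2]+.1515*np.array([np.cos(psi),np.sin(psi)])-off*np.array([np.sin(psi),-np.cos(psi)])
    r=tip-O; g=p[:2]-O
    print("t",s["time"],"tcp",p.round(4),"psi+pi",round(psi+np.pi,4),"| tip outside mouth(mm)",round((r@d-.03)*1000,1),"lat(+ robot side)",round(r@l*1000,1),"grip lat",round(g@l*1000,1),"rod z",round((p[2]+.0145)*1000,1),"F",np.round(s["force"],1),"F along push",round(float(-(np.array(s["force"])[:2]@-d)),1),"T",np.round(s["wrist_torque"],2),"w",round(s["gripper_width"],4))
E
python3 -c "
from bore import *
rel()"
```

```text
t 14.7 tcp [0.5555 0.0533 0.0576] psi+pi 1.7842 | tip outside mouth(mm) 33.1 lat(+ robot side) 6.0 grip lat 7.1 rod z 72.1 F [ 1.2 -0.2 -1.3] F along push -0.4 T [ 0.19 -0.07  0.03] w 0.015
```

>>> drive_tool(
  deltas=[
    [[0.05,-0.03,0.02,0,-1],[0.1,-0.03,0,0,-1],[0.1,0,0,0,-1],[0,0,0,0,-1],[0,0,0,0,-1]],
  ],
)

```text
time: 15.2
eef_pos: [0.5661, 0.0287, 0.0552]
orientation: [0.778, -0.629, 0.0, -0.0]
force: [0.1, -0.7, -1.0]
gripper_width: 0.0152
```

```bash
python3 -c "
from bore import *
rel()
c=arm.read_camera('scene'); np.savez('scene2.npz',**c); cv2.imwrite('pics/scene2.png',cv2.resize(c['pixels'][160:250,200:340,::-1],None,fx=5.5,fy=5.5,interpolation=cv2.INTER_CUBIC))
c=arm.read_camera('top'); np.savez('top4.npz',**c); cv2.imwrite('pics/top4.png',cv2.resize(c['pixels'][150:250,220:340,::-1],None,fx=5,fy=5,interpolation=cv2.INTER_CUBIC))
rel()"
```

```text
t 15.2 tcp [0.5661 0.0287 0.0552] psi+pi 1.7815 | tip outside mouth(mm) 6.8 lat(+ robot side) 1.3 grip lat 2.0 rod z 69.7 F [ 0.1 -0.7 -1. ] F along push -0.7 T [ 0.13 -0.06 -0.04] w 0.0152
t 15.3 tcp [0.566  0.0293 0.0551] psi+pi 1.7826 | tip outside mouth(mm) 7.4 lat(+ robot side) 1.1 grip lat 2.0 rod z 69.6 F [ 1.3  0.5 -0.3] F along push 0.2 T [ 0.1  -0.01  0.03] w 0.0148
```

View pics/scene2.png

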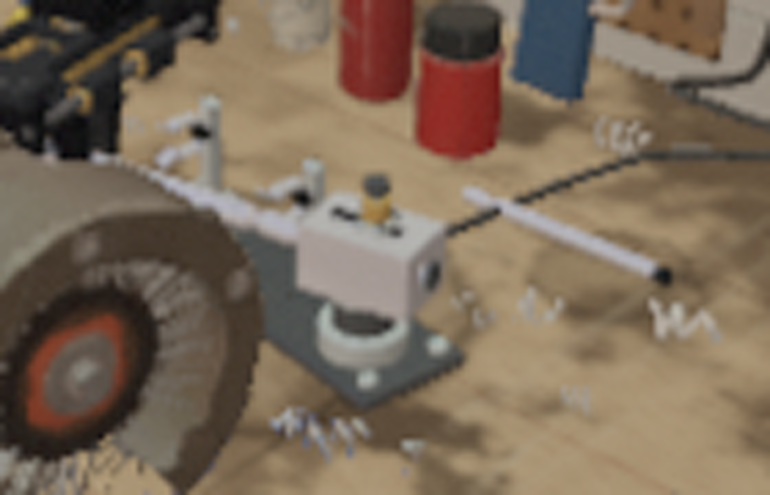

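View pics/top4.png

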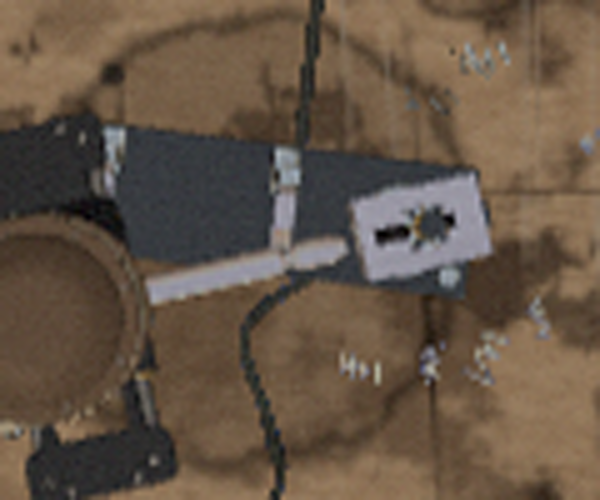

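>>> drive_tool(
  deltas=[
    [[0.03,-0.012,-0.004,0,-1],[0.04,0,0,0,-1],[0.04,0,0,0,-1],[0.04,0,0,0,-1],[0.03,0,0,0,-1],[0,0,0,0,-1]],
  ],
)

```text
time: 15.9
eef_pos: [0.571, 0.0116, 0.0554]
orientation: [0.778, -0.629, -0.0, 0.0]
force: [0.5, 0.0, -1.1]
gripper_width: 0.0152
```

```bash
python3 -c "
from bore import *
rel()"
```

```text
t 15.9 tcp [0.571  0.0116 0.0554] psi+pi 1.7822 | tip outside mouth(mm) -10.9 lat(+ robot side) 0.0 grip lat 0.8 rod z 69.9 F [ 0.5  0.  -1.1] F along push -0.1 T [ 0.03 -0.04  0.  ] w 0.0152
```

>>> drive_tool(
  deltas=[
    [[0.04,0,0,0,-1],[0.04,0,0,0,-1],[0.04,0,0,0,-1],[0.03,0,0,0,-1],[0,0,0,0,-1]],
  ],
)

```text
time: 16.4
eef_pos: [0.5743, -0.0031, 0.0554]
orientation: [0.778, -0.629, 0.0, 0.0]
force: [1.0, -0.4, -0.4]
gripper_width: 0.0153
```

```bash
python3 -c "
from bore import *
rel()"
```

```text
t 16.4 tcp [ 0.5743 -0.0031  0.0554] psi+pi 1.7823 | tip outside mouth(mm) -25.9 lat(+ robot side) -0.1 grip lat 0.7 rod z 69.9 F [ 1.  -0.4 -0.4] F along push -0.6 T [ 0.08 -0.01 -0.02] w 0.0153
```

>>> drive_tool(
  deltas=[
    [[0.02,0,0,0,-1],[0.02,0,0,0,-1],[0.02,0,0,0,-1],[0.01,0,0,0,-1]],
  ],
)

```text
time: 16.8
eef_pos: [0.5757, -0.0096, 0.0554]
orientation: [0.778, -0.628, -0.0, 0.0]
force: [-1.0, 0.6, 0.1]
gripper_width: 0.0151
```

>>> drive_tool(
  deltas=[
    [[0.015,0,0,0,-1],[0.015,0,0,0,-1]],
  ],
)

```text
time: 17.0
eef_pos: [0.5763, -0.0125, 0.0554]
orientation: [0.778, -0.628, -0.0, 0.0]
force: [-1.3, 0.6, -0.7]
gripper_width: 0.0151
```

```bash
python3 -c "
from bore import *
rel()"
```

```text
t 17.0 tcp [ 0.5763 -0.0125  0.0554] psi+pi 1.7829 | tip outside mouth(mm) -35.5 lat(+ robot side) -0.2 grip lat 0.7 rod z 69.9 F [-1.3  0.6 -0.7] F along push 0.9 T [ 0.16  0.04 -0.08] w 0.0151
```

>>> drive_tool(
  deltas=[
    [[0.015,0,0,0,-1],[0.015,0,0,0,-1]],
  ],
)

```text
time: 17.2
eef_pos: [0.5768, -0.0152, 0.0554]
orientation: [0.778, -0.628, -0.0, -0.0]
force: [-1.4, 2.8, -2.3]
gripper_width: 0.015
```

>>> drive_tool(
  deltas=[
    [[0.015,0,0,0,-1],[0.015,0,0,0,-1]],
  ],
)

```text
time: 17.4
eef_pos: [0.5773, -0.0174, 0.0553]
orientation: [0.778, -0.628, -0.001, -0.0]
force: [-1.8, 6.4, -1.0]
gripper_width: 0.0153
```

>>> drive_tool(
  deltas=[
    [[0.015,0,0,0,-1],[0.015,0,0,0,-1]],
  ],
)

```text
time: 17.6
eef_pos: [0.5779, -0.0202, 0.0553]
orientation: [0.778, -0.628, -0.001, -0.0]
force: [-2.0, 3.8, -0.7]
gripper_width: 0.0148
```

```bash
python3 -c "
from bore import *
rel()"
```

```text
t 17.6 tcp [ 0.5779 -0.0202  0.0553] psi+pi 1.7829 | tip outside mouth(mm) -43.4 lat(+ robot side) -0.2 grip lat 0.7 rod z 69.8 F [-2.   3.8 -0.7] F along push 4.1 T [ 1.36  0.43 -0.09] w 0.0148
```

>>> drive_tool(
  deltas=[
    [[0.015,0,0,0,-1],[0.02,0,0,0,-1],[0.02,0,0,0,-1]],
  ],
)

```text
time: 17.9
eef_pos: [0.579, -0.0253, 0.0552]
orientation: [0.778, -0.628, -0.001, -0.001]
force: [-2.0, 7.4, -1.2]
gripper_width: 0.0153
```

>>> drive_tool(
  deltas=[
    [[0.02,0,0,0,-1],[0.02,0,0,0,-1],[0.02,0,0,0,-1]],
  ],
)

```text
time: 18.2
eef_pos: [0.5803, -0.0313, 0.0552]
orientation: [0.778, -0.628, -0.001, -0.0]
force: [-1.7, 7.1, -1.5]
gripper_width: 0.0149
```

```bash
python3 -c "
from rodchk import *
from bore import *
rel(); chk('w8')"
```

```text
t 18.2 tcp [ 0.5803 -0.0313  0.0552] psi+pi 1.7828 | tip outside mouth(mm) -54.8 lat(+ robot side) -0.1 grip lat 0.8 rod z 69.7 F [-1.7  7.1 -1.5] F along push 7.3 T [ 2.13  0.56 -0.03] w 0.0149
[ 0.58026447 -0.03134505  0.05515337] -1.358781425596568 18.2 0.014947163877257997 [-1.7  7.1 -1.5]
11538
x 0.036 ymid -0.0003 ymean -0.0003 ztop -0.0228 727
x 0.048 ymid -0.0061 ymean -0.0021 ztop -0.0256 898
x 0.06 ymid -0.0062 ymean -0.0062 ztop -0.0266 1440
x 0.072 ymid -0.0003 ymean -0.0003 ztop -0.0227 884
x 0.084 ymid -0.0004 ymean -0.0005 ztop -0.0227 947
x 0.096 ymid 0.0 ymean 0.0 ztop -0.0356 3178
x 0.108 ymid -0.0 ymean 0.0 ztop -0.036 3464
tip x 0.1138157531484052
```

>>> drive_tool(
  deltas=[
    [[0.015,0,0,0,-1],[0.015,0,0,0,-1],[0.015,0,0,0,-1]],
  ],
)

```text
time: 18.55
eef_pos: [0.5812, -0.0358, 0.0551]
orientation: [0.778, -0.628, -0.001, -0.0]
force: [-2.3, 7.4, -1.3]
gripper_width: 0.015
```

>>> drive_tool(
  deltas=[
    [[0.01,0,0,0,-1],[0.01,0,0,0,-1],[0.01,0,0,0,-1]],
  ],
)

```text
time: 18.85
eef_pos: [0.5818, -0.0389, 0.0551]
orientation: [0.778, -0.628, -0.001, -0.0]
force: [-2.0, 5.3, -0.9]
gripper_width: 0.0149
```

```bash
python3 -c "
from bore import *
rel()
w=wrist('w9')
for f in ('w3','w4','w8','w9'):
    C=cloud(load(f+'.npz')); D=C[...,:2]-O; r=np.hypot(D[...,0],D[...,1])
    m=(r<.035)&(C[...,2]>.110)&(C[...,2]<.13); b=(r<.035)&(C[...,2]>.085)&(C[...,2]<.096); print(f,m.sum(),np.median(C[m][:,2]) if m.any() else None,np.median(C[b][:,2]) if b.any() else 0)
"
```

```text
t 18.85 tcp [ 0.5818 -0.0389  0.0551] psi+pi 1.7828 | tip outside mouth(mm) -62.5 lat(+ robot side) -0.0 grip lat 0.9 rod z 69.6 F [-2.   5.3 -0.9] F along push 5.6 T [ 1.65  0.5  -0.01] w 0.0149
w3 228 0.11837237403920592 0.0901210981155095
w4 231 0.11843860019308002 0.0901101949598209
w8 0 None 0.08998677541365406
w9 0 None 0.0900568995167079
```

View pics/w9.png

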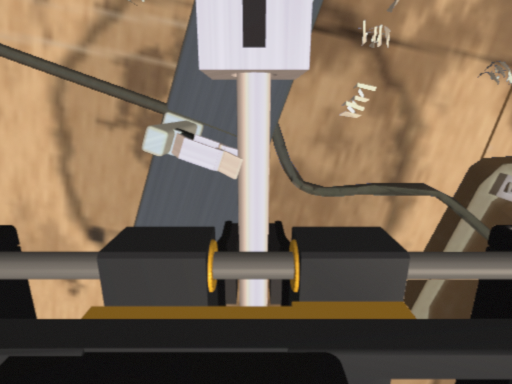

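>>> drive_tool(
  deltas=[
    [[0.01,0,0,0,-1],[0.01,0,0,0,-1]],
  ],
)

```text
time: 19.1
eef_pos: [0.5824, -0.0417, 0.0553]
orientation: [0.778, -0.628, -0.0, 0.0]
force: [-0.8, 2.4, -1.0]
gripper_width: 0.0149
```

>>> drive_tool(
  deltas=[
    [[0.01,0,0,0,-1],[0.01,0,0,0,-1]],
  ],
)

```text
time: 19.3
eef_pos: [0.5833, -0.0442, 0.0556]
orientation: [0.778, -0.628, 0.0, 0.0]
force: [0.2, 1.6, -1.2]
gripper_width: 0.0149
```

```bash
python3 -c "
from bore import *
rel()"
```

```text
t 19.3 tcp [ 0.5833 -0.0442  0.0556] psi+pi 1.783 | tip outside mouth(mm) -68.1 lat(+ robot side) -0.3 grip lat 0.6 rod z 70.1 F [ 0.2  1.6 -1.2] F along push 1.5 T [ 0.63  0.13 -0.05] w 0.0149
```

>>> drive_tool(
  deltas=[
    [[0.005,0,0,0,-1],[0.005,0,0,0,-1]],
  ],
)

```text
time: 19.5
eef_pos: [0.5833, -0.0447, 0.0555]
orientation: [0.778, -0.628, 0.0, -0.0]
force: [-0.6, 3.5, -1.5]
gripper_width: 0.0152
```

```bash
python3 -c "
from bore import *
rel()"
```

```text
t 19.5 tcp [ 0.5833 -0.0447  0.0555] psi+pi 1.7827 | tip outside mouth(mm) -68.5 lat(+ robot side) -0.3 grip lat 0.6 rod z 70.0 F [-0.6  3.5 -1.5] F along push 3.5 T [ 0.99  0.2  -0.04] w 0.0152
```

>>> drive_tool(
  deltas=[
    [[0.006,0,0,0,-1],[0.006,0,0,0,-1]],
  ],
)

```text
time: 19.7
eef_pos: [0.5833, -0.0451, 0.0553]
orientation: [0.778, -0.628, -0.0, -0.0]
force: [-1.3, 7.8, -0.1]
gripper_width: 0.0152
```

```bash
python3 -c "
from bore import *
rel()"
```

```text
t 19.7 tcp [ 0.5833 -0.0451  0.0553] psi+pi 1.7827 | tip outside mouth(mm) -69.0 lat(+ robot side) -0.1 grip lat 0.7 rod z 69.8 F [-1.3  7.8 -0.1] F along push 7.9 T [2.13 0.42 0.03] w 0.0152
```

>>> drive_tool(
  deltas=[
    [[-0.015,0,0,0,-1],[0,0,0,0,-1],[0,0,0,0,-1]],
  ],
)

```text
time: 20.0
eef_pos: [0.5832, -0.0445, 0.0555]
orientation: [0.778, -0.628, 0.0, 0.0]
force: [-0.8, 1.4, -1.8]
gripper_width: 0.0151
```

```bash
python3 -c "
from bore import *
rel()
c=arm.read_camera('scene'); np.savez('scene3.npz',**c)
a=load('scene2.npz')['pixels'][180:235,245:285,::-1]; b=c['pixels'][180:235,245:285,::-1]
cv2.imwrite('pics/cmp.png',np.hstack([cv2.resize(x,None,fx=9,fy=9,interpolation=cv2.INTER_CUBIC) for x in(a,b)]))
for n in('scene2','scene3'):
    C=cloud(load(n+'.npz')); D=C[...,:2]-O; r=np.hypot(D[...,0],D[...,1])
    m=(r<.02)&(C[...,2]>.104)&(C[...,2]<.14); print(n,m.sum(),np.sort(C[m][:,2])[-12:].round(4),C[m].mean(0)); v,u=np.nonzero(m); print(v.min(),v.mean(),u.mean())
g=[cv2.cvtColor(load(n+'.npz')['pixels'],cv2.COLOR_RGB2GRAY)[185:207,262:277].astype(np.float32) for n in('scene2','scene3')]
print(cv2.phaseCorrelate(g[0],g[1],cv2.createHanningWindow(g[0].shape[::-1],cv2.CV_32F)))
"
```

```text
t 20.0 tcp [ 0.5832 -0.0445  0.0555] psi+pi 1.7829 | tip outside mouth(mm) -68.3 lat(+ robot side) -0.2 grip lat 0.7 rod z 70.0 F [-0.8  1.4 -1.8] F along push 1.5 T [ 0.51  0.13 -0.07] w 0.0151
scene2 34 [0.1181 0.1188 0.1189 0.1195 0.1195 0.1196 0.1199 0.1199 0.1204 0.1205
 0.1206 0.1222] [ 0.60496299 -0.1622103   0.11380778]
191 194.2941176470588 267.97058823529414
scene3 34 [0.1188 0.1191 0.1196 0.1203 0.1207 0.1208 0.1208 0.1209 0.1209 0.1213
 0.1221 0.1223] [ 0.6048766  -0.16239786  0.11391346]
191 194.2941176470588 268.0
((0.48854726828307005, -0.03341914935634627), 0.9957182301415337)
```

View pics/cmp.png

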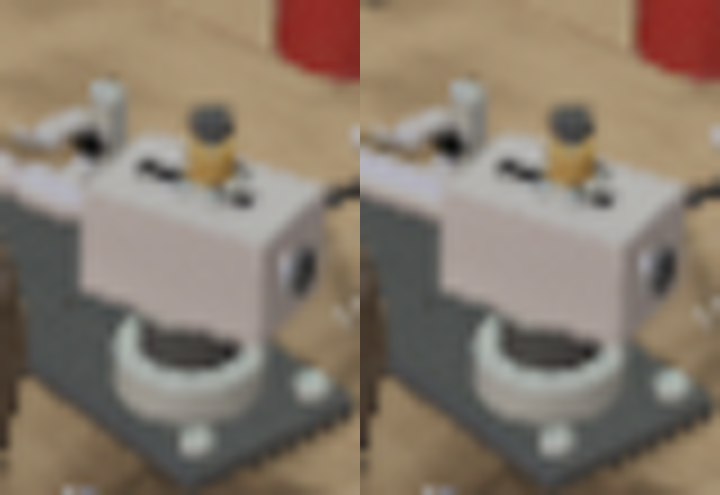

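>>> drive_tool(
  deltas=[
    [[0,-0.013,0,0.0073,-1],[0,-0.026,0,0.0146,-1],[0,-0.026,0,0.0146,-1],[0,-0.026,0,0.0146,-1],[0,-0.026,0,0.0146,-1]],
  ],
)

```text
time: 20.55
eef_pos: [0.5945, -0.0425, 0.0553]
orientation: [0.744, -0.668, -0.0, 0.0]
force: [-2.0, -0.4, -1.0]
gripper_width: 0.015
```

```bash
cat >> bore.py <<'E'
def sw():
    s=arm.state(); psi=psi_of(s["orientation"]); p=s["eef_pos"]; g=p[:2]-O; a=np.arctan2(g[1],g[0]); psi=psi+np.pi
    # rod point in base frame, at grip
    yb=1.448; c,sn=np.cos(yb),np.sin(yb); off=.0007*np.array([np.sin(psi-np.pi),-np.cos(psi-np.pi)])
    q=g-off; F=np.array(s["force"])
    rod=np.array([np.cos(psi),np.sin(psi)]); l=np.array([-rod[1],rod[0]])
    print("t",s["time"],"tcp",p.round(4),"tool yaw-base",round(psi-yb,4),"radial yaw-base",round(np.arctan2(q[1],q[0])-yb,4),"r",round(np.hypot(*g),4),"y_base(mm)",round(1000*(q@[-sn,c]),1),"rodz",round(p[2]*1000+14.5,1),"F axial(in-)",round(F[:2]@rod,1),"F lat",round(F[:2]@l,1),"Fz",round(F[2],1),"Tz",round(s["wrist_torque"][2],2))
E
python3 -c "
from bore import *
sw()"
```

```text
t 20.55 tcp [ 0.5945 -0.0425  0.0553] tool yaw-base 0.2295 radial yaw-base 0.2336 r 0.1133 y_base(mm) 26.2 rodz 69.8 F axial(in-) -0.2 F lat 2.0 Fz -1.0 Tz -0.06
```

>>> drive_tool(
  deltas=[
    [[0,-0.022,0.002,0.0125,-1],[0,-0.022,0.002,0.0125,-1],[0,-0.022,0,0.0125,-1],[0,-0.017,0,0.0095,-1]],
  ],
)

```text
time: 20.95
eef_pos: [0.6025, -0.0419, 0.0548]
orientation: [0.719, -0.695, -0.0, 0.001]
force: [-3.4, -0.6, -0.8]
gripper_width: 0.0149
```

```bash
python3 -c "
from bore import *
sw()"
```

```text
t 20.95 tcp [ 0.6025 -0.0419  0.0548] tool yaw-base 0.1565 radial yaw-base 0.1626 r 0.1132 y_base(mm) 18.3 rodz 69.3 F axial(in-) -0.5 F lat 3.4 Fz -0.8 Tz -0.03
```

>>> drive_tool(
  deltas=[
    [[0,-0.017,0,0.0095,-1],[0,-0.017,0,0.0095,-1],[0,-0.017,0,0.0095,-1],[0,-0.011,0,0.0064,-1]],
  ],
)

```text
time: 21.35
eef_pos: [0.6089, -0.0418, 0.0549]
orientation: [-0.7, 0.714, 0.0, -0.0]
force: [-3.7, -1.2, -0.7]
gripper_width: 0.0148
```

```bash
python3 -c "
from bore import *
sw()"
```

```text
t 21.35 tcp [ 0.6089 -0.0418  0.0549] tool yaw-base 0.1019 radial yaw-base 0.1056 r 0.1132 y_base(mm) 11.9 rodz 69.4 F axial(in-) -1.3 F lat 3.6 Fz -0.7 Tz -0.05
```

>>> drive_tool(
  deltas=[
    [[0,-0.017,0,0.0095,-1],[0,-0.011,0,0.0064,-1]],
  ],
)

```text
time: 21.55
eef_pos: [0.6119, -0.0419, 0.0549]
orientation: [-0.691, 0.723, 0.0, -0.0]
force: [-3.6, -2.0, -1.3]
gripper_width: 0.0149
```

>>> drive_tool(
  deltas=[
    [[0,-0.011,0,0.0064,-1],[0,-0.011,0,0.0064,-1]],
  ],
)

```text
time: 21.75
eef_pos: [0.6132, -0.0419, 0.0546]
orientation: [-0.684, 0.73, 0.001, -0.001]
force: [-6.0, -1.2, -0.6]
gripper_width: 0.0151
```

>>> drive_tool(
  deltas=[
    [[0,-0.011,0,0.0064,-1],[0,-0.011,0,0.0064,-1]],
  ],
)

```text
time: 21.95
eef_pos: [0.6148, -0.042, 0.0546]
orientation: [-0.676, 0.737, 0.001, -0.002]
force: [-6.9, -1.8, 0.0]
gripper_width: 0.015
```

```bash
python3 -c "
from bore import *
sw()"
```

```text
t 21.95 tcp [ 0.6148 -0.042   0.0546] tool yaw-base 0.0374 radial yaw-base 0.0539 r 0.1132 y_base(mm) 6.1 rodz 69.1 F axial(in-) -2.4 F lat 6.7 Fz 0.0 Tz 0.12
```

>>> drive_tool(
  deltas=[
    [[0,-0.015,0,0.005,-1],[0,-0.015,0,0.005,-1]],
  ],
)

```text
time: 22.15
eef_pos: [0.6177, -0.0423, 0.0546]
orientation: [-0.67, 0.742, 0.001, -0.002]
force: [-6.1, -1.2, -0.4]
gripper_width: 0.0153
```

>>> drive_tool(
  deltas=[
    [[0,-0.015,0,0.004,-1],[0,-0.01,0,0.003,-1]],
  ],
)

```text
time: 22.35
eef_pos: [0.6213, -0.0426, 0.0547]
orientation: [-0.666, 0.746, 0.0, -0.001]
force: [-4.8, -2.3, -1.2]
gripper_width: 0.0149
```

```bash
python3 -c "
from bore import *
sw()"
```

```text
t 22.35 tcp [ 0.6213 -0.0426  0.0547] tool yaw-base 0.0095 radial yaw-base -0.0035 r 0.1132 y_base(mm) -0.4 rodz 69.2 F axial(in-) -2.8 F lat 4.5 Fz -1.2 Tz -0.29
```

>>> drive_tool(
  deltas=[
    [[0,-0.008,0,0.003,-1],[0,-0.005,0,0.002,-1]],
  ],
)

```text
time: 22.55
eef_pos: [0.6221, -0.0428, 0.0548]
orientation: [-0.663, 0.749, 0.001, -0.001]
force: [-6.4, -0.5, 0.1]
gripper_width: 0.0148
```

```bash
python3 -c "
from bore import *
sw()"
```

```text
t 22.55 tcp [ 0.6221 -0.0428  0.0548] tool yaw-base 0.0016 radial yaw-base -0.0107 r 0.1131 y_base(mm) -1.2 rodz 69.3 F axial(in-) -1.2 F lat 6.3 Fz 0.1 Tz -0.27
```

>>> drive_tool(
  deltas=[
    [[0,-0.012,0,0,-1],[0,-0.01,0,0,-1]],
  ],
)

```text
time: 22.75
eef_pos: [0.6221, -0.0428, 0.0547]
orientation: [-0.663, 0.749, 0.002, -0.003]
force: [-11.2, 1.8, 4.3]
gripper_width: 0.0152
```

```bash
python3 -c "
from bore import *
sw()
w=wrist('w10'); cv2.imwrite('pics/w10z.png',cv2.resize(w['pixels'][0:260,100:400,::-1],None,fx=2.3,fy=2.3,interpolation=cv2.INTER_CUBIC))
sw()"
```

```text
t 22.75 tcp [ 0.6221 -0.0428  0.0547] tool yaw-base 0.0013 radial yaw-base -0.011 r 0.1131 y_base(mm) -1.2 rodz 69.2 F axial(in-) 0.5 F lat 11.3 Fz 4.3 Tz -0.24
t 22.8 tcp [ 0.6221 -0.0428  0.0547] tool yaw-base 0.0014 radial yaw-base -0.0108 r 0.1131 y_base(mm) -1.2 rodz 69.2 F axial(in-) -0.4 F lat 10.2 Fz 4.3 Tz -0.24
```

View pics/w10z.png

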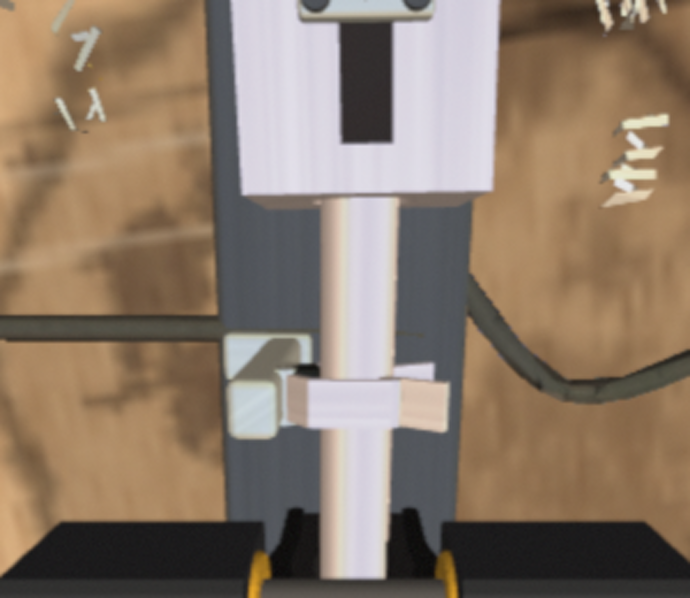

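>>> drive_tool(
  deltas=[
    [[0,0.012,0,0,-1],[0,0.01,0,0,-1],[0,0,0,0,-1]],
  ],
)

```text
time: 23.1
eef_pos: [0.622, -0.0428, 0.0548]
orientation: [-0.663, 0.749, 0.001, -0.001]
force: [-5.8, -1.7, 0.2]
gripper_width: 0.0152
```

```bash
python3 -c "
from bore import *
from rodchk import chk
sw(); chk('w11')"
```

```text
t 23.1 tcp [ 0.622  -0.0428  0.0548] tool yaw-base 0.0019 radial yaw-base -0.0105 r 0.1131 y_base(mm) -1.2 rodz 69.3 F axial(in-) -2.4 F lat 5.5 Fz 0.2 Tz -0.27
[ 0.62204625 -0.04277623  0.05479636] -1.691717621806585 23.1 0.015220795834449732 [-5.8 -1.7  0.2]
14201
x 0.036 ymid -0.0007 ymean -0.0006 ztop -0.0283 1067
x 0.048 ymid -0.0007 ymean -0.002 ztop -0.0291 1991
x 0.06 ymid 0.0007 ymean 0.0004 ztop -0.0231 825
x 0.072 ymid 0.0008 ymean 0.0006 ztop -0.023 884
x 0.084 ymid 0.0 ymean -0.0001 ztop -0.0358 2632
x 0.096 ymid -0.0 ymean -0.0 ztop -0.0362 3399
x 0.108 ymid 0.0 ymean 0.0 ztop -0.0391 3403
tip x 0.11345822279174654
```

>>> drive_tool(
  deltas=[
    [[0,0.01,0,0,-1],[0,0,0,0,-0.6],[0,0,0,0,-0.3],[0,0,0,0,0],[0,0,0,0,0],[0,0,0,0,0],[0,0,0,0,0]],
  ],
)

```text
time: 23.85
eef_pos: [0.6228, -0.0422, 0.0554]
orientation: [-0.664, 0.748, -0.0, 0.001]
force: [-0.6, -0.0, 0.7]
gripper_width: 0.0422
```

>>> drive_tool(
  deltas=[
    [[0,0,0,0,0],[0,0,0,0,0]],
  ],
)

```text
time: 24.05
eef_pos: [0.6222, -0.0424, 0.0551]
orientation: [-0.664, 0.748, -0.0, 0.0]
force: [-0.7, -0.2, 0.0]
gripper_width: 0.0435
```

```bash
python3 -c "
from bore import *
sw()
w=wrist('w12'); print(arm.state()['gripper_width'])"
```

```text
t 24.05 tcp [ 0.6222 -0.0424  0.0551] tool yaw-base 0.0034 radial yaw-base -0.0117 r 0.1135 y_base(mm) -1.3 rodz 69.6 F axial(in-) -0.3 F lat 0.7 Fz 0.0 Tz -0.02
0.04342907165815695
```

View pics/w12.png

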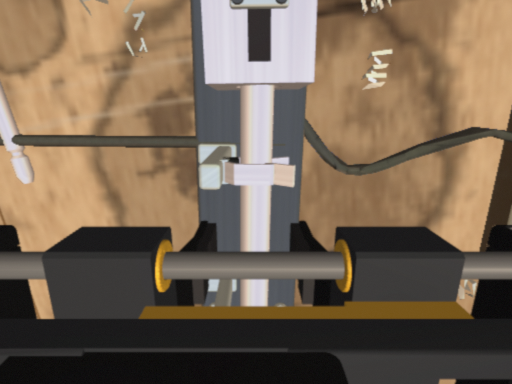

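Free. Lift straight up and inspect.

>>> drive_tool(
  deltas=[
    [[0,0,-0.1,0,0],[0,0,-0.2,0,0],[0,0,-0.3,0,0],[-0.1,0,-0.4,0,0],[-0.2,0,-0.4,0,0],[-0.3,0,-0.4,0,0],[-0.3,0,0,0,0],[-0.2,0,0,0,0],[0,0,0,0,0]],
  ],
)

```text
time: 25.0
eef_pos: [0.6348, 0.0689, 0.2344]
orientation: [-0.665, 0.747, 0.001, -0.0]
force: [-0.8, -0.5, -1.1]
gripper_width: 0.0436
```

Run:
```python
from bore import *
s=arm.state(); print(s["eef_pos"],s["time"],s["force"])
w=wrist("w13")
c=arm.read_camera('scene'); np.savez('scene4.npz',**c)
cv2.imwrite('pics/s4.png',cv2.resize(c['pixels'][165:235,215:315,::-1],None,fx=7,fy=7,interpolation=cv2.INTER_CUBIC))
yb=1.448; cs,sn=np.cos(yb),np.sin(yb)
C=cloud(w); D=C[...,:2]-O; bx=(D@[cs,sn])*1000; by=(D@[-sn,cs])*1000; z=C[...,2]*1000
m=(w["depth"]>0)&(z>66)&(z<92)&(abs(by)<14)
for x in list(range(32,210,8)):
    k=m&(abs(bx-x)<4)
    if k.sum()>8: print(x,"y %.1f..%.1f mid %.1f"%(by[k].min(),by[k].max(),(by[k].min()+by[k].max())/2),"ztop %.1f"%np.percentile(z[k],90),k.sum())
k=(w["depth"]>0)&(np.hypot(bx,by)<35)&(z>110)&(z<130); print("knob",k.sum(),np.median(z[k]) if k.any() else None)
k=(w["depth"]>0)&(np.hypot(bx,by)<45)&(z>85)&(z<96); r=cv2.minAreaRect(np.c_[bx[k],by[k]].astype(np.float32)); print(r)
```

```text
[0.63479955 0.06891681 0.23439993] 25.0 [-0.83764399 -0.50767412 -1.0771754 ]
48 y -7.6..6.9 mid -0.4 ztop 76.6 17
56 y -7.6..7.0 mid -0.3 ztop 77.7 150
64 y -13.3..13.5 mid 0.1 ztop 81.6 164
72 y -13.5..13.6 mid 0.1 ztop 81.8 309
80 y -13.6..7.3 mid -3.1 ztop 77.7 152
88 y -8.7..6.4 mid -1.1 ztop 77.6 141
96 y -8.7..6.5 mid -1.1 ztop 77.6 141
104 y -8.7..6.6 mid -1.0 ztop 77.7 136
112 y -8.7..6.8 mid -0.9 ztop 77.5 137
120 y -8.7..6.9 mid -0.9 ztop 77.3 132
128 y -8.7..5.9 mid -1.4 ztop 77.6 129
136 y -8.7..6.0 mid -1.3 ztop 77.5 120
144 y -8.7..6.1 mid -1.3 ztop 77.5 120
152 y -8.7..6.2 mid -1.2 ztop 77.3 120
160 y -8.7..6.3 mid -1.2 ztop 77.6 119
168 y -13.9..13.4 mid -0.2 ztop 82.0 209
176 y -13.8..13.5 mid -0.2 ztop 81.7 137
184 y -8.7..5.5 mid -1.6 ztop 77.0 90
knob 0 None
((0.0, 0.0), (0.0, 0.0), 0.0)
```

View pics/w13.png

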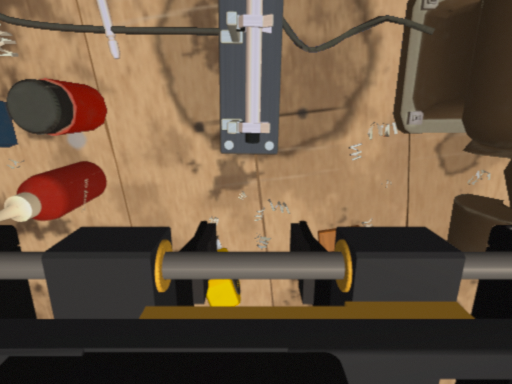

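View pics/s4.png

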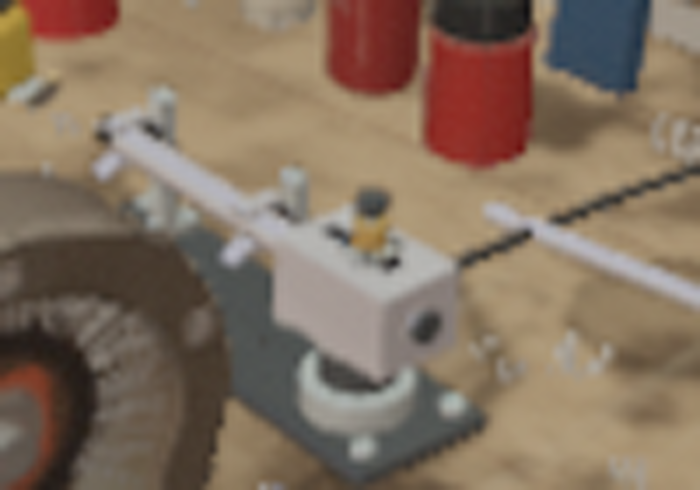

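Run:
```python
from bore import *
for n in('scene2','scene3','scene4'):
    C=cloud(load(n+'.npz')); D=C[...,:2]-O; r=np.hypot(D[...,0],D[...,1])
    m=(r<.02)&(C[...,2]>.104)&(C[...,2]<.14); print(n,m.sum(),np.sort(C[m][:,2])[-8:].round(4).mean())
g=[cv2.cvtColor(load(n+'.npz')['pixels'],cv2.COLOR_RGB2GRAY)[185:207,260:277].astype(np.float32) for n in('scene3','scene4')]
print(cv2.phaseCorrelate(g[0],g[1],cv2.createHanningWindow(g[0].shape[::-1],cv2.CV_32F)))
w=load("w13.npz"); C=cloud(w); yb=1.448; D=C[...,:2]-O; bx=D@[np.cos(yb),np.sin(yb)]*1000; by=D@[-np.sin(yb),np.cos(yb)]*1000
k=(w["depth"]>0)&(abs(by)<5)&(C[...,2]>.06)&(C[...,2]<.08)&(bx>176); print("cap end",bx[k].max())
c=arm.read_camera("top"); a=load("top0.npz")
d=cv2.absdiff(c["pixels"],a["pixels"]).max(2)
for n,(u,v) in dict(tm=(170,165),jar=(123,173),roll=(389,213)).items(): print(n,d[v-12:v+12,u-14:u+14].mean())
```

```text
scene2 34 0.120325
scene3 34 0.121225
scene4 33 0.12028749999999999
((-0.07152796014583451, 0.18543081856933874), 1.3258086045583088)
cap end 186.89381103074646
tm 48.186011904761905
jar 20.34375
roll 4.330357142857143
```

Run:
```python
from workcell import arm
s=arm.state(); print(s["time"],s["force"],s["gripper_width"]); print(arm.hand_in())
```

```text
25.15 [-0.5279514   0.37352234  0.32196859] 0.0435393335949173
the job is handed in; nothing more can be done
None
```

The rod is seated in the holder with the plunger down, snapped into both clips and released. I handed the job in at about 25 s of the 48 s allowed.

- **Swivel angle:** at its starting angle of about 0.61 rad, the gripper body would have hit the grinder motor. I first turned the holder with the gripper to about 0.33 rad, above the 0.25 rad limit.
- **Insertion:** I took the rod at x = +39 mm and slid it in by feel. The end reading peaked at about 8 N, both over the taper and ring and against the solid stop at about 69 mm. I then backed off to the seat at about 68 mm.
- **Swing and snap:** the rod swung round with the holder and snapped in at about 7 N. I pressed it to about 11 N against the pads with no further movement, then let go and lifted clear.

**Last checks**
- The rod's middle is about 44 mm in front of the mouth.
- It is about 1 mm off the clip line sideways, within 0.01 rad of it, with its axis at about 69.5 mm height. My base-pose fit is only good to about that sideways and angle error.
- The knob's height matches the empty bore to within about 1 mm.
- At hand-in the wrist force was about 0, and nothing was touching the robot.
- The before/after top-image comparison showed the masking tape unchanged. It was inconclusive for the tape measure and the jar: those patches differed, probably because the arm or its shadow covered them. I did not confirm this, but no planned path went near them.

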